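Draw the dock bolt, carry the ball tray to the sight gauge and hold it level there

TASK

The white tray with two loose bearing balls is locked in its dock by a sliding bolt that passes under the tray's raised handle: draw the bolt all the way back into its rear keeper, then lift the tray out by the handle without letting either ball leave its pocket. Bring it to the sight gauge and hold it there, level and still, crosswise between the two lenses, so that the larger ball is centred in their line of sight midway between them; do not touch the gauge or disturb the things lying around. Finish while holding the tray up in that place: do not set it down or let go.

Things in the scene. Friction and masses are not known exactly. Their poses are not given: they have to be found in the camera images.
- dock: fixed black-anodised base plate 8 mm thick, 134 mm along its x and 78 mm along y, in which the tray lies between low (6 mm) aluminium stops with about 2 mm play; a 56 mm wide tongue carries the bolt's track to 144 mm along its +y. The front guide (y 37 to 49, top 35 mm up), track cheeks (y 43 to 121, outer faces 17 mm either side, top 28 mm up) and rear keeper (y 119 to 133, top 36 mm up) are fixed to it. Origin: middle of the underside below the tray, z up
- bolt (a joint): steel bolt, 8 mm round, sliding along the dock's y axis with its centre line 26 mm above the table; value in m: 0 = shot, the nose 14 mm beyond the tray's middle under the handle; 0.048 = drawn fully back towards the dock's +y, the tail home in the rear keeper and the nose outside the tray (only then does the tray come up). It stays where it is left; sliding friction about 1.5 N
- bolt_knob (a point): centre of the bolt's upright black knob, 14 mm thick and round, from 41 to 68 mm above the table (this point 56 mm above it; below the knob an 8 mm stem); it stands 60 mm from the tray's middle along the dock's +y when the bolt is shot and moves with the bolt
- tray_grip (a point): centre of the tray's raised aluminium handle grip: a plate 42 mm along the tray's x, 12 mm thick along the tray's y, from 27 to 65 mm above the tray's underside (this point 48 mm above the underside, in the middle of the tray; in the dock 56 mm above the table). It stands on two legs with a 17 mm high opening between them through which the bolt passes. x = the tray's length, y = across the tray (the direction to close the jaws), z up
- tray: loose white tray, 110 mm along its x, 54 mm along y, plate 10 mm thick, about 0.22 kg; origin at the middle of its underside, which lies 8 mm above the table in the dock. Two round flat-bottomed pockets, 25 mm wide and 4 mm deep, lie 36 mm either side of the handle along x. The balls roll about in them by up to 7 mm from the middle and climb the rim if the tray is tipped more than about 40 degrees or jerked
- pocket_a (a point): middle of the floor of the pocket at the tray's +x end, 36 mm from the handle, 6 mm above the tray's underside
- pocket_b (a point): middle of the floor of the pocket at the tray's -x end, 36 mm from the handle, 6 mm above the tray's underside
- ball_large_center (a point): centre of the larger steel ball, 20 mm in diameter, loose in one of the two pockets (either one); its centre lies 16 mm above the tray's underside. Only the position means anything
- ball_small_center (a point): centre of the smaller steel ball, 13 mm in diameter, loose in the other pocket. Only the position means anything
- gauge: fixed sight gauge: an aluminium rail 300 mm long along its y, 34 mm wide, with two lenses in round black mounts 85 mm either side of its middle that face one another, a black lamp behind the one on -y and a cube behind the one on +y. Lens stands 32 mm wide, tops 80 mm above the table, free gap between them 138 mm; the rail between them is 8 mm high. Origin at the middle of the rail's underside, z up
- gate (a point): the measuring place: the point on the line of sight of the two lenses midway between them, 64.5 mm above the table; its y axis is the line of sight
- caliper: bystander: caliper lying behind the dock, 164 x 64 mm
- tape: bystander: roll of tape, 55 mm
- dish: bystander: petri dish, 60 mm
- tweezers: bystander: tweezers, 116 mm long, near the front edge

How it is judged:
By the outcome, as a careful person would: the job done as asked, in the order asked, and still so for the second after the job is handed in, while the arm keeps its last pose, push and grip.
It also fails if it takes over 54 s, if anything falls off the work surface, if the arm or the gripper's body presses on something with over 40 N, if the wrist force passes 120 N, or if a joint passes its speed limit or range.

ROBOT

A 6-joint arm with a two-finger parallel gripper is mounted at the origin on a cart in front of the work surface, level with it; the furniture and walls round the work are solid. World frame = base frame: x ahead of the robot, y to its left, z up, the work surface at z = 0. Lengths are in mm, angles in rad, forces in N, time in s.
With the tool pointing down it reaches from about 275 to 850 mm from the base axis. Payload 19 kg.
Tool frame: the origin (TCP) lies at the very end of the fingers, on their centre line; the grasp point (between the pads) lies 19 mm behind it (robot.grip_depth is the z of the grasp point in the tool frame, in mm); z points along the fingers, y is the direction in which the jaws open and shut (so a half turn about z gives the same grasp; the last joint's range is limited). The gripper opens to 85 mm and grips with 20 to 120 N. Pads are 22 mm wide; open, the fingers measure 114 mm over their backs; the gripper's body (76 mm by 85 mm) begins 54 mm behind the grasp point. The pads swing forward as they close: fully open they stand 13 mm farther back than shut.
Start: joints at [-1.335, 0.15, 1.437, -0, 1.554, -0.134], TCP at [207.794, -536.108, 231.267] pointing down, gripper open.
Joint ranges: [-2.8, 2.8], [-0.68, 2.1], [0.12, 2.68], [-1.39, 4.53], [0.16, 2.79], [-2.81, 2.81]. Speed limits (rad/s): [1.89, 1.89, 2.22, 3.01, 3.01, 3.01].

INTERFACE

Orientations are given as a unit quaternion [w, x, y, z].
In Python, from station import robot, eyes gives the robot as it stands.
- The arm moves only by the tool step_arm, never from a script. Its argument "series" is a list of rows, each an object of numbers: "x", "y", "z": the shift along the world's x, y, z in cm; "twist": the turn about the world's z in rad; "grip": the opening, from 0 (shut) to 1 (fully open). In form: [{"x": .., "y": .., "z": .., "twist": .., "grip": ..}, ...]. A call has 1 to 12 rows; each row shifts and turns the pose as measured when the row begins; what a row does not reach is not made up. A row lasts 1/10 s, in which the tool goes at most 50 mm and 8.59 degrees, less where a joint would pass 70% of its speed; a pose out of reach is approached as far as the arm can. A call with a gripper value outside its range is refused whole. The fingers move at their own pace and stop on an object; the grip force is fixed at half the most. Time passes only in rows, so rows that do not move let the fingers close. It gives the time, the measured TCP pose, the force and the opening at its end, in the units of the state.
- robot.observe(): the state, without advancing time (a new reading comes with each control period).
- eyes.get_image(name): name is "scene" or "top" or "wrist"; returns the picture (384x512x3 uint8, red, green, blue); there is no depth.
- eyes.camera_model(name): a dict with "vfov" (degrees; the focal length in pixels is half the picture's height over the tangent of half this angle, whatever the lens; pixels are square), "cx", "cy" (the principal point, pixels), "R" (3x3) and "t" (3): a world point X has camera coordinates R X + t. Camera axes: x right, y down, z forward; pixel columns grow to the right and rows downward; lengths in mm; the calibration is good to about 2 mm. A picture is of the moment at which its call begins: read the wrist's pose just before it. camera_model takes no time and is no camera call; for the wrist camera it gives the pose at the moment of the call.
- robot.finish_job(): hands the job in, once; it reports no verdict.
The state is a dict: "time": time; "qpos": joint angles; "dq": joint speeds; "joint_efforts": joint torques, N m; "position": TCP position; "tcp_rot": TCP orientation; "wrist_force": force on the tool from outside, world axes, zero at the start; "wrist_torque": the same for the moment, N m; "opening": opening from 0.0 (shut) to 1.0 (fully open).
Only numpy, scipy, OpenCV 4.12 (cv2) and the standard library are available. Lean on these libraries where they do the work, as an engineer would, in place of code of your own. Each camera call takes 0.05 s, during which the arm holds its last target.

## Working session

There is one attempt and no reset: what is moved stays moved. The work goes in short steps, Python scripts to look and compute and a tool call to move; the robot and the scene stay as the last step left them, time stands still between calls to the robot, and variables do not carry over. Pictures are saved under pics/ and viewed, and the job is handed in when it is done.

Besides the shell and the picture viewer there is one more tool, called after "Emit:" as name(argument=value, ...), one argument or row to a line, values as JSON. step_arm: Moves the arm, as the interface text tells. Its arguments: {"type":"object","properties":{"series":{"type":"array","items":{"type":"object","properties":{"x":{"type":"number"},"y":{"type":"number"},"z":{"type":"number"},"twist":{"type":"number"},"grip":{"type":"number"}}}}},"required":["series"]}

```bash
mkdir -p pics; ls; python3 - <<'E'
from station import robot, eyes
import cv2
s=robot.observe(); print(s['time'],s['position'],s['tcp_rot'],s['opening'],robot.grip_depth)
for n in ['scene','top','wrist']:
    m=eyes.camera_model(n); print(n,m)
    im=eyes.get_image(n); cv2.imwrite(f'pics/{n}0.png',cv2.cvtColor(im,cv2.COLOR_RGB2BGR))
E
```

```text
pics
0.0 [ 207.73283887 -535.9066869   230.69934378] [-5.77716975e-04  9.82957730e-01  1.83830808e-01 -3.57885957e-05] 1.003519880990831 -18.700000000000003
scene {'vfov': 42.58137027393296, 'cx': 260.985109694615, 'cy': 191.28577683361482, 'R': array([[-0.86587495, -0.50002827, -0.01524114],
       [-0.19003304,  0.3569483 , -0.91459027],
       [ 0.46276129, -0.78902448, -0.40409449]]), 't': array([525.79697767, 165.25134449, 703.33144732])}
top {'vfov': 50.40272396325185, 'cx': 258.8090655868999, 'cy': 192.09113478172654, 'R': array([[ 0.09883094, -0.99509624,  0.00398943],
       [-0.97480761, -0.09761994, -0.20055043],
       [ 0.19995643,  0.01593166, -0.97967526]]), 't': array([-15.37864609, 597.79725142, 809.27608512])}
wrist {'vfov': 63.41995875696531, 'cx': 256.6007468321894, 'cy': 188.98841081010968, 'R': array([[ 3.61335133e-01, -9.32435703e-01, -7.62778404e-04],
       [-8.85919246e-01, -3.43564119e-01,  3.11626034e-01],
       [-2.90833303e-01, -1.11925674e-01, -9.50204522e-01]]), 't': array([-575.64743505,  -39.61696834,  380.34408994])}
```

View pics/scene0.png

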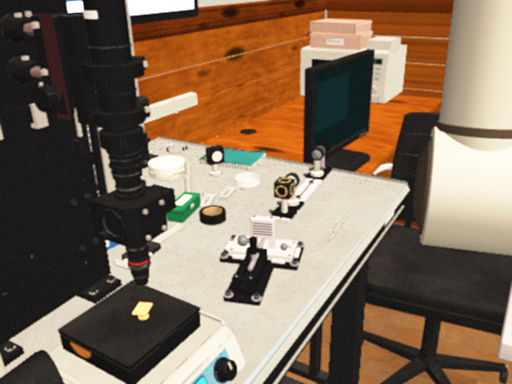

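View pics/top0.png

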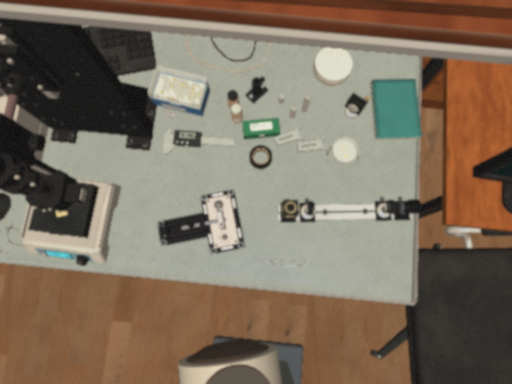

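```bash
python3 - <<'E'
import cv2
im=cv2.imread('pics/top0.png')
c=im[180:260,150:250]; cv2.imwrite('pics/c1.png',cv2.resize(c,None,fx=7.5,fy=7.5,interpolation=cv2.INTER_CUBIC))
c=im[180:240,270:430]; cv2.imwrite('pics/c2.png',cv2.resize(c,None,fx=5,fy=5,interpolation=cv2.INTER_CUBIC))
im=cv2.imread('pics/scene0.png')
c=im[205:305,215:315]; cv2.imwrite('pics/c3.png',cv2.resize(c,None,fx=6,fy=6,interpolation=cv2.INTER_CUBIC))
E
```

```text
(no output)
```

View pics/c1.png

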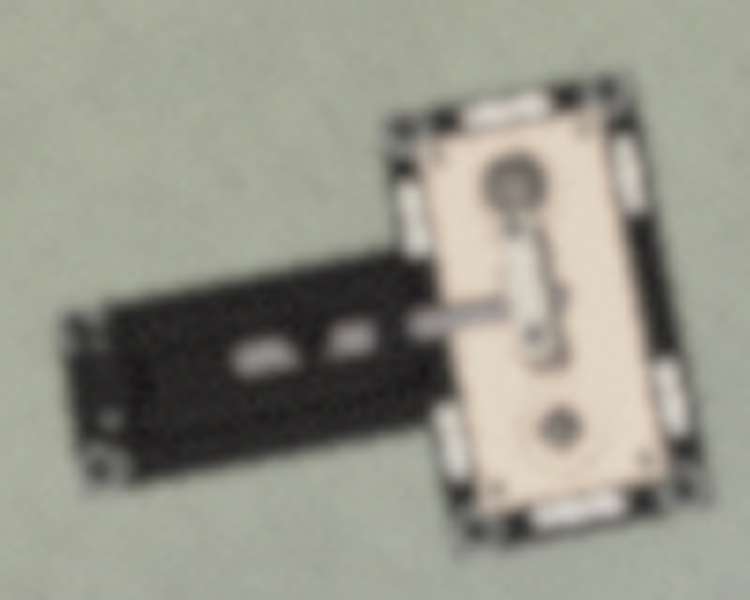

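View pics/c2.png

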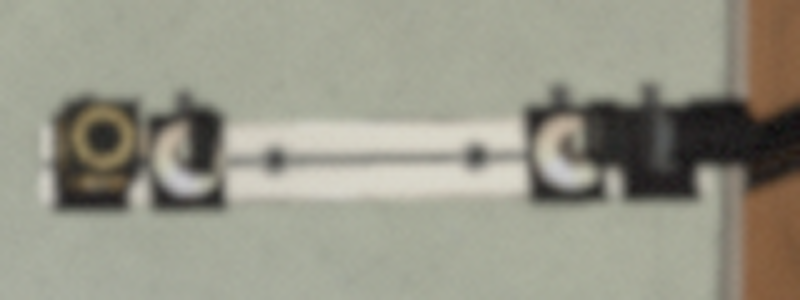

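View pics/c3.png

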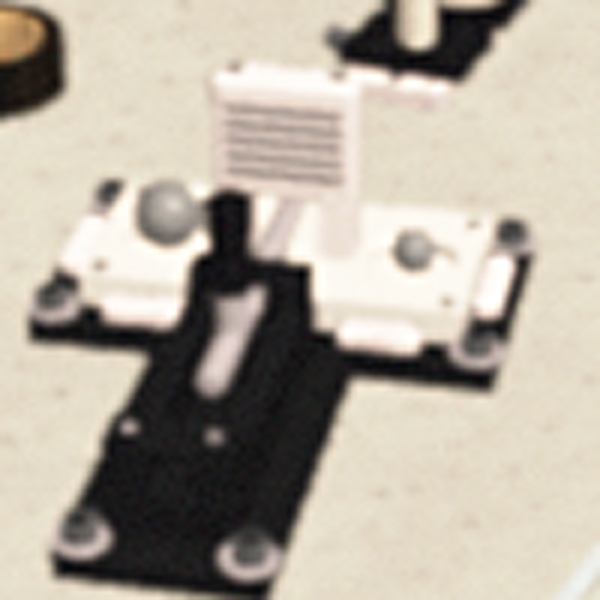

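View pics/wrist0.png

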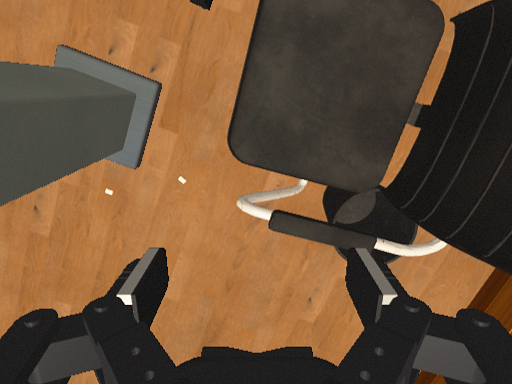

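```bash
cat > h.py <<'E'
import numpy as np, cv2
from station import robot, eyes
def f(m): return 192/np.tan(np.radians(m['vfov']/2))
def ray(m,u,v,z):
    R=np.array(m['R']);t=np.array(m['t']);C=-R.T@t
    d=R.T@np.array([(u-m['cx'])/f(m),(v-m['cy'])/f(m),1])
    return C+d*(z-C[2])/d[2]
def proj(m,X):
    X=np.atleast_2d(X);c=(np.array(m['R'])@X.T).T+np.array(m['t'])
    return np.c_[m['cx']+f(m)*c[:,0]/c[:,2],m['cy']+f(m)*c[:,1]/c[:,2]]
def fit(local,world):
    local=np.array(local,float);world=np.array(world)[:,:2]
    a=local.mean(0);b=world.mean(0)
    z=((world-b)@[1,1j])@np.conj((local-a)@[1,1j]);th=np.angle(z)
    R=np.array([[np.cos(th),-np.sin(th)],[np.sin(th),np.cos(th)]])
    o=b-R@a;return o,th,world-(local@R.T+o)
E
python3 - <<'E'
from h import *
m=eyes.camera_model('top')
P=[(385,120),(625,72),(712,500),(460,555),(60,318),(92,492)]
W=[ray(m,150+u/7.5-.5,180+v/7.5-.5,8) for u,v in P]
o,th,r=fit([(67,39),(67,-39),(-67,-39),(-67,39),(28,144),(-28,144)],W)
print('dock',o,th,r.round(1).tolist())
m2=eyes.camera_model('scene')
R=np.array([[np.cos(th),-np.sin(th)],[np.sin(th),np.cos(th)]])
for n,l,z in [('knob',(0,60),56),('grip',(0,0),56),('pa',(36,0),24),('pb',(-36,0),24)]:
    w=np.r_[o+R@l,z]; p=proj(m,w)[0];q=proj(m2,w)[0]
    print(n,w,(p-[150,180])*7.5,(q-[215,205])*6)
for n,u,v,z in [('large',513,183,24),('small',563,428,20.5),('griptop',530,290,65+8)]:
    print(n,ray(m,150+u/7.5-.5,180+v/7.5-.5,z))
for n,u,v,z in [('railL',40,160,8),('dot1',275,158,8),('dot2',476,155,8),('stL',225,160,8),('stR',528,155,8),('midtop',375,122,8),('midbot',375,198,8)]:
    print(n,ray(m,270+u/5-.5,180+v/5-.5,z))
E
```

```text
dock [534.56745883 118.78229399] 0.3034929662382215 [[-0.6, -1.6], [-2.0, 2.6], [0.6, 2.8], [0.7, 0.1], [-1.1, -1.8], [2.4, -2.0]]
knob [516.63613752 176.04019927  56.        ] [320.82371647 324.52385154] [236.44939514 215.62147891]
grip [534.56745883 118.78229399  56.        ] [530.61922315 281.65025287] [285.40736454 112.0422434 ]
pa [568.92220199 129.54108678  24.        ] [517.52820089 178.07353235] [165.37558    199.34550454]
pb [500.21271566 108.02350121  24.        ] [563.2036169  417.63290419] [410.69772968 223.23788349]
large [568.33023491 131.92529935  24.        ]
small [498.49366575 109.25294318  20.5       ]
griptop [530.9498457  118.07466996  73.        ]
railL [567.07901283  -1.21668265   8.        ]
dot1 [ 578.47199544 -106.0864562     8.        ]
dot2 [ 588.81432256 -195.86662026    8.        ]
stL [575.33411964 -83.81319301   8.        ]
stR [ 591.13946212 -219.12846516    8.        ]
midtop [ 599.32294589 -149.84346892    8.        ]
midbot [ 564.87104453 -151.80457242    8.        ]
```

Emit:
step_arm(
  series=[
    {"x": 1.9,"y": 4.2,"grip": 1},
    {"x": 1.9,"y": 4.2},
    {"x": 1.9,"y": 4.2},
    {"x": 1.9,"y": 4.2},
    {"x": 1.9,"y": 4.2},
    {"x": 1.9,"y": 4.2},
    {"x": 1.9,"y": 4.2},
    {"x": 1.9,"y": 4.2},
    {"x": 1.9,"y": 4.2},
    {"x": 1.9,"y": 4.2},
    {"x": 1.9,"y": 4.2},
    {"x": 1.9,"y": 4.2},
  ],
)

```text
$.series[0]: bad value
```

```bash
python3 - <<'E'
from h import *
s=robot.observe(); print(s['time'],s['position'],s['tcp_rot'],s['opening'])
m=eyes.camera_model('wrist'); im=eyes.get_image('wrist'); cv2.imwrite('pics/w1.png',im[:,:,::-1])
C=-m['R'].T@m['t'];print(C, m['R'][2])
mt=eyes.camera_model('top');print(-mt['R'].T@mt['t'],-eyes.camera_model('scene')['R'].T@eyes.camera_model('scene')['t'])
E
```

```text
0.15 [ 207.76384568 -535.96546124  230.85719531] [-4.33846402e-04  9.82954446e-01  1.83848763e-01 -1.50218418e-05] 1.0000236008860794
[ 283.52337726 -507.80509839  373.38914989] [-0.29079981 -0.11206526 -0.95019832]
[422.43723628  30.1605833  912.77760661] [161.20307995 758.87290088 443.3633732 ]
```

View pics/w1.png

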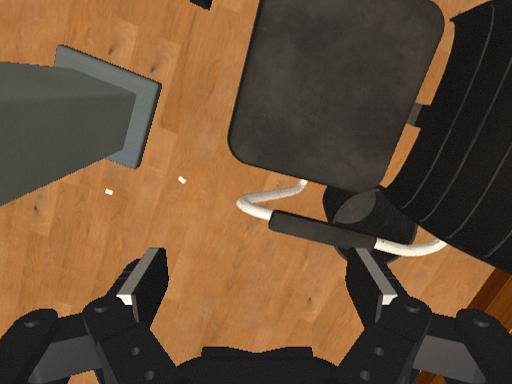

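Emit:
step_arm(
  series=[
    {"x": 1.9,"y": 4.2,"z": 0,"twist": 0,"grip": 1},
    {"x": 1.9,"y": 4.2,"z": 0,"twist": 0,"grip": 1},
    {"x": 1.9,"y": 4.2,"z": 0,"twist": 0,"grip": 1},
    {"x": 1.9,"y": 4.2,"z": 0,"twist": 0,"grip": 1},
    {"x": 1.9,"y": 4.2,"z": 0,"twist": 0,"grip": 1},
    {"x": 1.9,"y": 4.2,"z": 0,"twist": 0,"grip": 1},
    {"x": 1.9,"y": 4.2,"z": 0,"twist": 0,"grip": 1},
    {"x": 1.9,"y": 4.2,"z": 0,"twist": 0,"grip": 1},
    {"x": 1.9,"y": 4.2,"z": 0,"twist": 0,"grip": 1},
    {"x": 1.9,"y": 4.2,"z": 0,"twist": 0,"grip": 1},
  ],
)

```text
time: 1.2
position: [398.2, -103.1, 228.4]
tcp_rot: [-0.001, 0.984, 0.179, 0.0]
wrist_force: [0.2, -1.3, -0.0]
opening: 0.997
```

```bash
python3 - <<'E'
from h import *
s=robot.observe(); print(s['time'],s['position'],s['tcp_rot'],s['opening'])
m=eyes.camera_model('wrist'); im=eyes.get_image('wrist'); cv2.imwrite('pics/w1.png',im[:,:,::-1])
E
```

```text
1.2 [ 398.16736134 -103.05400688  228.43210305] [-1.25863912e-03  9.83798117e-01  1.79274911e-01  4.32371273e-04] 0.9971976629686864
```

View pics/w1.png

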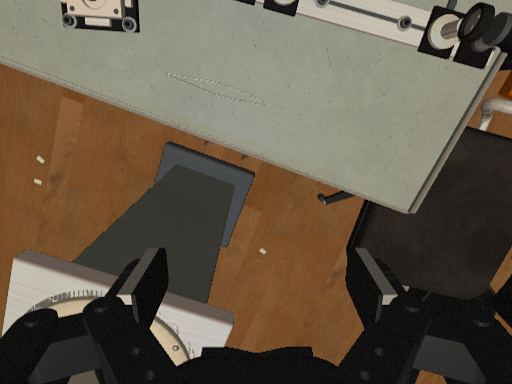

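Emit:
step_arm(
  series=[
    {"x": 4,"y": -0.5,"z": 0.5,"twist": 0,"grip": 1},
    {"x": 4,"y": -0.5,"z": 0.5,"twist": 0,"grip": 1},
    {"x": 4,"y": -0.5,"z": 0.5,"twist": 0,"grip": 1},
    {"x": 4,"y": -0.5,"z": 0.5,"twist": 0,"grip": 1},
    {"x": 3,"y": -0.5,"z": 0.5,"twist": 0,"grip": 1},
    {"x": 0,"y": 0,"z": 0,"twist": 0,"grip": 1},
    {"x": 0,"y": 0,"z": 0,"twist": 0,"grip": 1},
  ],
)

```text
time: 1.95
position: [598.0, -117.2, 252.7]
tcp_rot: [-0.002, 0.982, 0.186, 0.001]
wrist_force: [-0.2, 0.7, -0.8]
opening: 1.0
```

```bash
python3 - <<'E'
from h import *
s=robot.observe(); print(s['time'],s['position'],s['tcp_rot'],s['opening'])
m=eyes.camera_model('wrist'); im=eyes.get_image('wrist'); cv2.imwrite('pics/w2.png',im[:,:,::-1])
import pickle; pickle.dump(m,open('w2.pkl','wb'))
print(proj(m,[[582.5,-151,8],[582.5,-151,64.5]]))
E
```

```text
1.95 [ 598.02239835 -117.23798409  252.68469576] [-0.00239054  0.98249067  0.1862937   0.00101117] 1.0004305529491095
[[276.49640705 175.26262677]
 [279.36554662 188.74323135]]
```

View pics/w2.png

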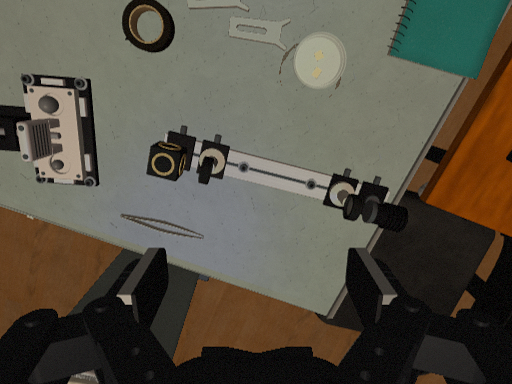

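```bash
python3 - <<'E'
import cv2
im=cv2.imread('pics/w2.png')
cv2.imwrite('pics/c4.png',cv2.resize(im[115:240,140:280],None,fx=4.8,fy=4.8,interpolation=cv2.INTER_CUBIC))
cv2.imwrite('pics/c5.png',cv2.resize(im[135:240,280:420],None,fx=5,fy=5,interpolation=cv2.INTER_CUBIC))
E
```

```text
(no output)
```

View pics/c4.png

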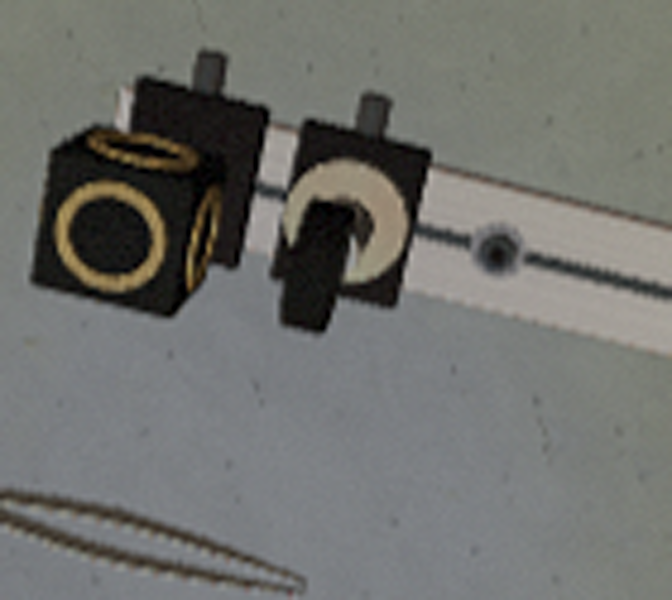

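View pics/c5.png

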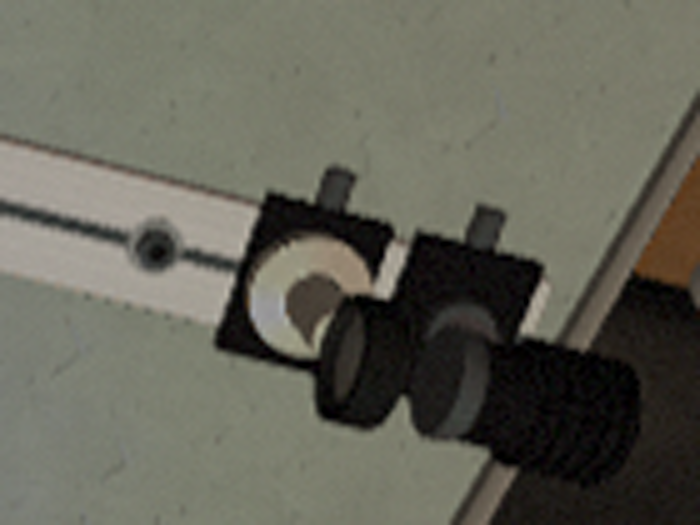

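```bash
python3 - <<'E'
from h import *
import pickle; m=pickle.load(open('w2.pkl','rb'))
a=lambda u,v:(140+u/4.8-.4,115+v/4.8-.4); b=lambda u,v:(280+u/5-.4,135+v/5-.4)
for n,p,z in [('s1',a(497,250),8),('s2',b(156,246),8),
 ('edges',a(432,163),8),('',a(392,305),8),('upper',a(672,217),8),('lower',a(672,353),8),('upR',b(200,186),8),('loR',b(215,325),8),
 ('baseL',a(432,152),14),('',a(392,305),14),('',a(303,118),14),('',a(275,275),14),('baseR',b(265,190),14),('',b(217,347),14),('',b(397,235),14)]:
    print(n,ray(m,*p,z).round(1))
E
```

```text
s1 [ 577.3 -106.9    8. ]
s2 [ 588.3 -197.     8. ]
edges [593.  -82.7   8. ]
 [552.6 -85.9   8. ]
upper [ 602.8 -146.8    8. ]
lower [ 567.9 -161.5    8. ]
upR [ 607.1 -200.8    8. ]
loR [ 574.1 -220.6    8. ]
baseL [596.9 -81.9  14. ]
 [554.5 -85.9  14. ]
 [593.1 -48.2  14. ]
 [550.9 -54.4  14. ]
baseR [ 613.2 -214.8   14. ]
 [ 570.2 -221.7   14. ]
 [ 614.9 -251.4   14. ]
```

Emit:
step_arm(
  series=[
    {"x": -0.9,"y": 4.4,"z": 0,"twist": -0.01,"grip": 1},
    {"x": -0.9,"y": 4.4,"z": 0,"twist": -0.01,"grip": 1},
    {"x": -0.9,"y": 4.4,"z": 0,"twist": -0.01,"grip": 1},
    {"x": -0.9,"y": 4.4,"z": 0,"twist": -0.01,"grip": 0.6},
    {"x": -0.9,"y": 4.4,"z": 0,"twist": -0.01,"grip": 0.4},
    {"x": -0.5,"y": 4,"z": 0,"twist": -0.01,"grip": 0.4},
    {"x": 0,"y": 0,"z": 0,"twist": -0.01,"grip": 0.4},
    {"x": 0,"y": 0,"z": 0,"twist": 0,"grip": 0.4},
  ],
)

```text
time: 2.8
position: [536.8, 149.3, 253.8]
tcp_rot: [-0.002, 0.989, 0.148, 0.002]
wrist_force: [-0.8, -0.2, 0.5]
opening: 0.4
```

```bash
python3 - <<'E'
from h import *
s=robot.observe(); print(s['time'],s['position'],s['tcp_rot'],s['opening'])
m=eyes.camera_model('wrist'); im=eyes.get_image('wrist'); cv2.imwrite('pics/w3.png',im[:,:,::-1])
import pickle; pickle.dump(m,open('w3.pkl','wb'))
cv2.imwrite('pics/c6.png',cv2.resize(im[70:270,130:370,::-1],None,fx=3,fy=3,interpolation=cv2.INTER_CUBIC))
E
```

```text
2.8 [536.78418213 149.3146106  253.84083293] [-0.00244287  0.9889336   0.14832449  0.00205254] 0.39987608710429595
```

View pics/w3.png

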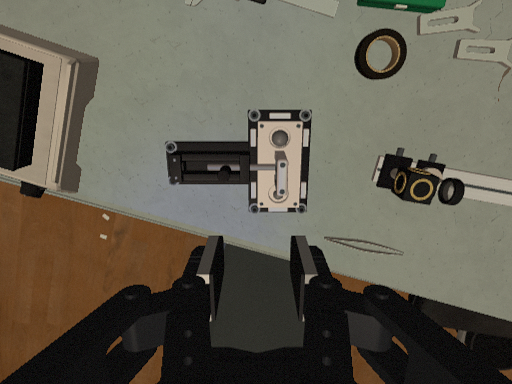

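View pics/c6.png

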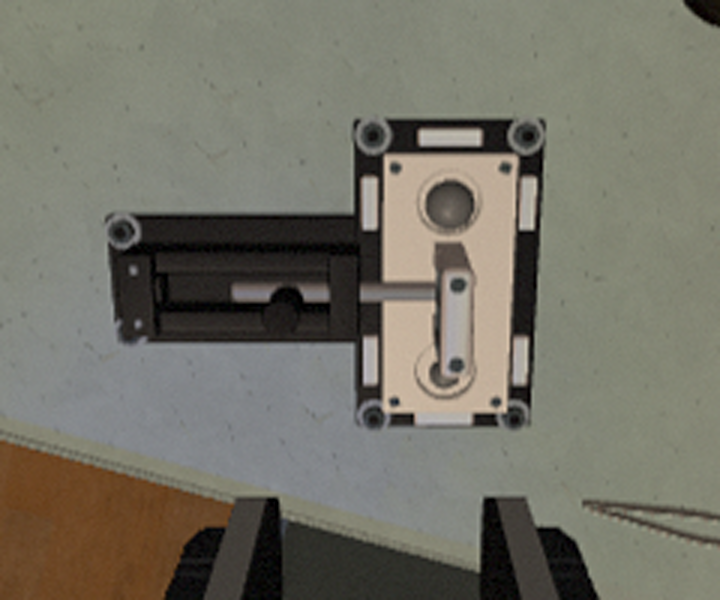

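```bash
cat > d.py <<'E'
from h import *
import pickle; m=pickle.load(open('w3.pkl','rb'))
p=lambda u,v:(130+u/3-.33,70+v/3-.33)
L=[(67,39),(67,-39),(-67,-39),(-67,39),(28,144),(-28,144)]
o,th,r=fit(L,[ray(m,*p(*q),8) for q in [(355,119),(546,119),(530,428),(357,427),(107,214),(120,343)]])
print('dock',o,th,r.round(1).tolist())
o2,th2,r=fit([(55,27),(55,-27),(-55,-27),(-55,27)],[ray(m,*p(*q),18) for q in [(382,153),(519,153),(513,413),(385,413)]])
print('tray',o2,th2,r.round(1).tolist())
a=ray(m,*p(458,285),73);b=ray(m,*p(457,365),73);print('handle',(a+b)/2,np.arctan2(*(a-b)[1::-1]))
print('knob',ray(m,*p(287,298),68), 'large',ray(m,*p(449,205),24),'small',ray(m,*p(441,368),20))
print('exp knob',o+60*np.array([-np.sin(th),np.cos(th)]))
E
python3 d.py
```

```text
dock [534.93512179 118.66741351] 0.29591250577087663 [[-0.0, 0.3], [-0.1, 1.0], [-0.6, 0.5], [-0.2, 0.2], [0.5, -0.7], [0.4, -1.4]]
tray [534.07693542 118.37980383] 0.31155870562748517 [[0.7, 0.7], [0.2, -0.1], [-0.5, -1.2], [-0.4, 0.6]]
handle [533.55192145 119.08863201  73.        ] 0.3108760591305896
knob [523.95282119 180.73879307  68.        ] large [567.78980029 130.27690175  24.        ] small [500.49555124 111.28097164  20.        ]
exp knob [517.4383528  176.05960005]
```

```bash
cat >> d.py <<'E'
print('knob',ray(m,*p(281,317),68))
E
python3 d.py | tail -1
```

```text
knob [516.40671955 180.9503694   68.        ]
```

Emit:
step_arm(
  series=[
    {"x": -1,"y": 1.5,"z": -1,"twist": 0,"grip": 0.4},
    {"x": -1,"y": 1.4,"z": -3,"twist": 0,"grip": 0.4},
    {"x": 0,"y": 0,"z": -4,"twist": 0,"grip": 0.4},
    {"x": 0,"y": 0,"z": -4,"twist": 0,"grip": 0.4},
    {"x": 0,"y": 0,"z": -3,"twist": 0,"grip": 0.4},
    {"x": 0,"y": 0,"z": 0,"twist": 0,"grip": 0.4},
  ],
)

```text
time: 3.45
position: [516.0, 171.2, 101.0]
tcp_rot: [-0.002, 0.989, 0.145, 0.004]
wrist_force: [-0.6, -0.5, 0.5]
opening: 0.397
```

```bash
python3 - <<'E'
from h import *
s=robot.observe(); print(s['time'],s['position'],s['tcp_rot'],s['opening'])
m=eyes.camera_model('wrist'); im=eyes.get_image('wrist'); cv2.imwrite('pics/w4.png',im[:,:,::-1])
E
```

```text
3.45 [515.99788884 171.2223247  100.98708048] [-0.00206031  0.98947331  0.14463501  0.00436443] 0.3972871124927286
```

View pics/w4.png

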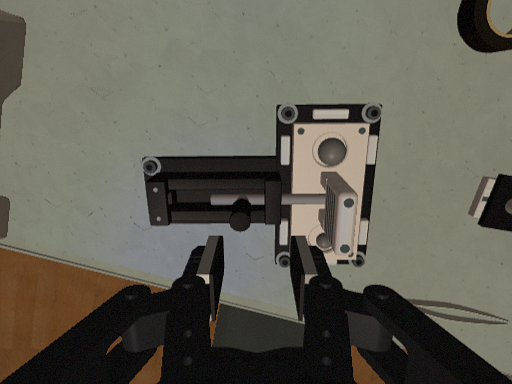

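```bash
python3 - <<'E'
from h import *
m=eyes.camera_model('wrist'); print(ray(m,240,221,68),ray(m,348,202,73),ray(m,345,249,73)); print(proj(m,[[517.4,176.1,68],[516,171.2,101]]))
im=cv2.imread('pics/w4.png');cv2.imwrite('pics/c7.png',cv2.resize(im[140:280,130:370],None,fx=3.3,fy=3.3,interpolation=cv2.INTER_CUBIC))
E
```

```text
[516.17668962 181.04555757  68.        ] [548.51326389 123.24563227  73.        ] [518.91249296 113.48769108  73.        ]
[[248.16365441 221.36640767]
 [254.61726389 251.32284052]]
```

View pics/c7.png

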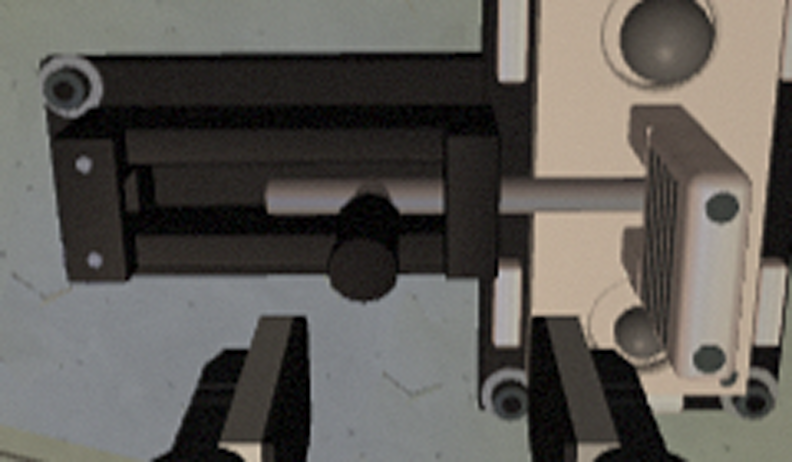

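Emit:
step_arm(
  series=[
    {"x": 0.05,"y": 0.9,"z": -1,"twist": 0,"grip": 0.4},
    {"x": 0,"y": 0.05,"z": -2.5,"twist": 0,"grip": 0.4},
    {"x": 0,"y": 0,"z": -1.8,"twist": 0,"grip": 0.4},
    {"x": 0,"y": 0,"z": 0,"twist": 0,"grip": 0.4},
    {"x": 0,"y": 0,"z": 0,"twist": 0,"grip": 0.4},
  ],
)

```text
time: 4.0
position: [522.4, 181.8, 56.5]
tcp_rot: [-0.002, 0.99, 0.143, 0.012]
wrist_force: [0.6, 0.2, 0.0]
opening: 0.401
```

```bash
python3 - <<'E'
from h import *
s=robot.observe(); print(s['time'],s['position'],s['tcp_rot'],s['opening'])
m=eyes.camera_model('wrist'); im=eyes.get_image('wrist'); cv2.imwrite('pics/w5.png',im[:,:,::-1])
E
```

```text
4.0 [522.40722089 181.83905703  56.51167344] [-0.00245774  0.98960931  0.14329594  0.01156033] 0.4009714573422232
```

View pics/w5.png

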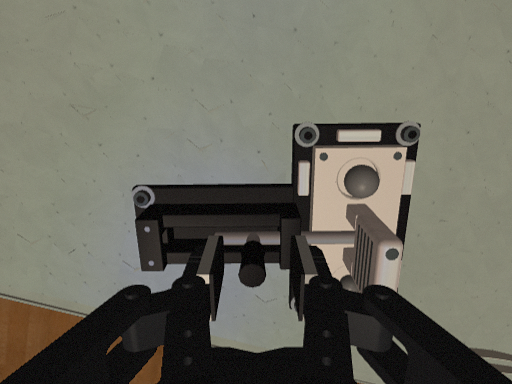

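Emit:
step_arm(
  series=[
    {"x": -0.3,"y": -0.1,"z": -0.4,"twist": 0,"grip": 0.4},
    {"x": -0.3,"y": 0,"z": -0.4,"twist": 0,"grip": 0.4},
    {"x": 0,"y": 0,"z": -0.4,"twist": 0,"grip": 0.4},
    {"x": 0,"y": 0,"z": -0.2,"twist": 0,"grip": 0.4},
    {"x": 0,"y": 0,"z": 0,"twist": 0,"grip": 0.4},
  ],
)

```text
time: 4.55
position: [517.1, 181.1, 44.5]
tcp_rot: [-0.003, 0.99, 0.143, 0.014]
wrist_force: [0.2, -0.4, 0.2]
opening: 0.398
```

```bash
python3 - <<'E'
from h import *
s=robot.observe(); print(s['time'],s['position'],s['tcp_rot'],s['opening'],s['wrist_force'])
m=eyes.camera_model('wrist'); im=eyes.get_image('wrist'); cv2.imwrite('pics/w6.png',im[180:340,130:370,::-1])
print(robot.observe()['position'])
E
```

```text
4.55 [517.12655543 181.0745588   44.47067439] [-0.00257309  0.98958626  0.14325785  0.01376946] 0.3983602340245962 [ 0.23733173 -0.43238149  0.24487039]
[517.18356638 181.08815094  44.5721032 ]
```

View pics/w6.png

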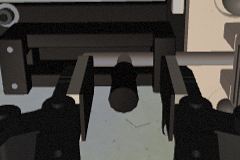

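Emit:
step_arm(
  series=[
    {"x": 0,"y": 0,"z": -0.3,"twist": 0,"grip": 0.4},
    {"x": 0,"y": 0,"z": 0,"twist": 0,"grip": 0},
    {"x": 0,"y": 0,"z": 0,"twist": 0,"grip": 0},
    {"x": 0,"y": 0,"z": 0,"twist": 0,"grip": 0},
    {"x": 0,"y": 0,"z": 0,"twist": 0,"grip": 0},
    {"x": 0,"y": 0,"z": 0,"twist": 0,"grip": 0},
  ],
)

```text
time: 5.2
position: [517.4, 181.1, 41.7]
tcp_rot: [-0.003, 0.99, 0.143, 0.014]
wrist_force: [-0.5, -0.7, 0.7]
opening: 0.129
```

Emit:
step_arm(
  series=[
    {"x": -0.2,"y": 0.7,"z": 0,"twist": 0,"grip": 0},
    {"x": -0.23,"y": 0.77,"z": 0,"twist": 0,"grip": 0},
    {"x": -0.23,"y": 0.77,"z": 0,"twist": 0,"grip": 0},
    {"x": -0.23,"y": 0.77,"z": 0,"twist": 0,"grip": 0},
    {"x": -0.23,"y": 0.77,"z": 0,"twist": 0,"grip": 0},
  ],
)

```text
time: 5.7
position: [505.1, 221.3, 41.7]
tcp_rot: [-0.002, 0.99, 0.143, 0.014]
wrist_force: [-1.0, -3.1, 1.4]
opening: 0.133
```

Emit:
step_arm(
  series=[
    {"x": -0.06,"y": 0.2,"z": 0,"twist": 0,"grip": 0},
    {"x": 0,"y": 0,"z": 0,"twist": 0,"grip": 0},
  ],
)

```text
time: 5.9
position: [504.1, 224.4, 41.6]
tcp_rot: [-0.002, 0.99, 0.144, 0.014]
wrist_force: [2.3, -10.1, 0.9]
opening: 0.133
```

Emit:
step_arm(
  series=[
    {"x": -0.06,"y": 0.2,"z": 0,"twist": 0,"grip": 0},
    {"x": 0,"y": 0,"z": 0,"twist": 0,"grip": 0},
  ],
)

```text
time: 6.1
position: [504.3, 224.3, 41.6]
tcp_rot: [0.001, 0.989, 0.144, 0.014]
wrist_force: [-4.0, 0.1, 6.3]
opening: 0.133
```

```bash
python3 - <<'E'
from h import *
s=robot.observe(); print(s['time'],s['position'],s['wrist_force'])
m=eyes.camera_model('wrist'); im=eyes.get_image('wrist'); cv2.imwrite('pics/w7.png',cv2.resize(im[100:340,130:400,::-1],None,fx=2.2,fy=2.2))
E
```

```text
6.1 [504.25193469 224.27029092  41.63644677] [-3.95318793  0.13833499  6.31670626]
```

View pics/w7.png

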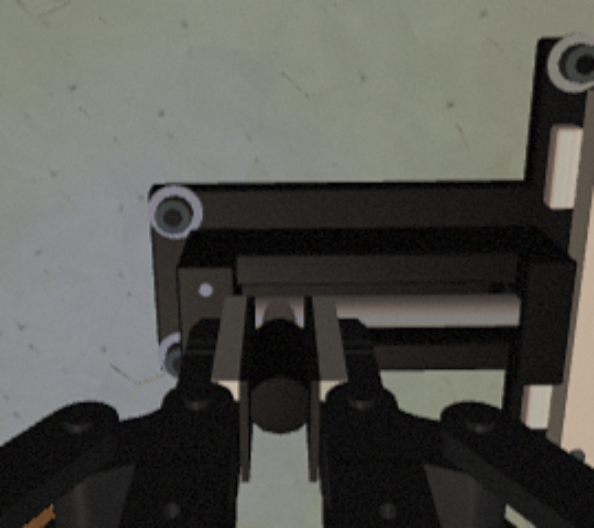

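Emit:
step_arm(
  series=[
    {"x": -0.1,"y": 0.35,"z": 0,"twist": 0,"grip": 0},
  ],
)

```text
time: 6.25
position: [503.9, 225.1, 41.4]
tcp_rot: [0.003, 0.989, 0.144, 0.014]
wrist_force: [13.1, -49.5, -3.2]
opening: 0.137
```

Emit:
step_arm(
  series=[
    {"x": 0,"y": 0,"z": 0,"twist": 0,"grip": 0},
  ],
)

```text
time: 6.35
position: [504.3, 224.1, 41.6]
tcp_rot: [0.004, 0.989, 0.144, 0.014]
wrist_force: [-4.8, 0.4, 7.3]
opening: 0.134
```

Emit:
step_arm(
  series=[
    {"x": 0,"y": 0,"z": 0,"twist": 0,"grip": 0.4},
    {"x": 0,"y": 0,"z": 0,"twist": 0,"grip": 0.4},
    {"x": 0,"y": 0,"z": 0,"twist": 0,"grip": 0.4},
    {"x": 0,"y": 0,"z": 2,"twist": 0,"grip": 0.4},
    {"x": 0,"y": 0,"z": 4,"twist": 0,"grip": 0.4},
    {"x": 0,"y": 0,"z": 4,"twist": 0,"grip": 0.4},
  ],
)

```text
time: 6.95
position: [501.4, 224.2, 138.8]
tcp_rot: [0.004, 0.99, 0.144, 0.009]
wrist_force: [0.8, 0.1, 0.6]
opening: 0.405
```

```bash
cat >> h.py <<'E'
def st():
    from scipy.spatial.transform import Rotation as Ro
    s=robot.observe(); q=s['tcp_rot']; M=Ro.from_quat([q[1],q[2],q[3],q[0]]).as_matrix()
    print(round(s['time'],2),s['position'].round(1),'toolz',M[:,2].round(4),'yaw',round(np.arctan2(M[1,0],M[0,0]),4),'open',round(s['opening'],3),'F',np.round(s['wrist_force'],1),'tq',np.round(s['wrist_torque'],2),'q',np.round(s['qpos'],3),'dq',np.abs(s['dq']).max().round(3))
    return s,M
E
python3 -c "
from h import *
st()"
```

```text
6.95 [501.4 224.2 138.8] toolz [ 0.0199 -0.0051 -0.9998] yaw 0.2891 open 0.405 F [0.8 0.1 0.6] tq [0.03 0.02 0.02] q [ 0.286  0.136  1.644 -0.011  1.344  1.57 ] dq 0.82
```

Emit:
step_arm(
  series=[
    {"x": 0.8,"y": -2.6,"z": 4,"twist": 0.01,"grip": 0.6},
    {"x": 0.8,"y": -2.6,"z": 4,"twist": 0.01,"grip": 0.6},
    {"x": 0.8,"y": -2.6,"z": 0,"twist": 0,"grip": 0.6},
    {"x": 0.8,"y": -2.6,"z": 0,"twist": 0,"grip": 0.6},
    {"x": 0,"y": 0,"z": 0,"twist": 0,"grip": 0.6},
  ],
)

```text
time: 7.45
position: [535.2, 118.7, 229.1]
tcp_rot: [0.003, 0.988, 0.156, 0.015]
wrist_force: [0.6, -0.1, -0.5]
opening: 0.601
```

```bash
python3 - <<'E'
from h import *
st()
m=eyes.camera_model('wrist'); im=eyes.get_image('wrist'); cv2.imwrite('pics/w8.png',im[:,:,::-1])
import pickle; pickle.dump(m,open('w8.pkl','wb'))
cv2.imwrite('pics/c8.png',cv2.resize(im[70:270,130:370,::-1],None,fx=3,fy=3,interpolation=cv2.INTER_CUBIC))
E
```

```text
7.45 [535.2 118.7 229.1] toolz [ 0.0303 -0.002  -0.9995] yaw 0.3142 open 0.601 F [ 0.6 -0.1 -0.5] tq [-0.03  0.03  0.02] q [ 0.08   0.076  1.525 -0.004  1.511  1.337] dq 0.032
```

View pics/c8.png

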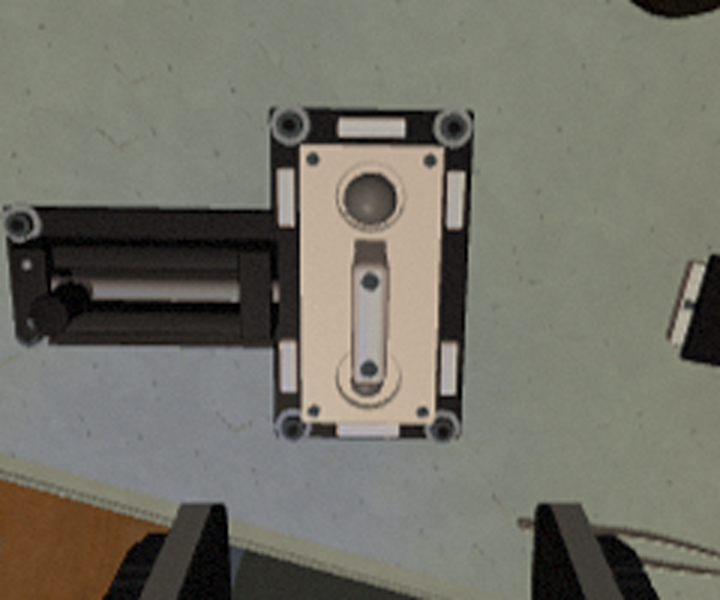

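Emit:
step_arm(
  series=[
    {"x": 0,"y": 0,"z": 0,"twist": 0,"grip": 0.6},
    {"x": 0,"y": 0,"z": 0,"twist": 0,"grip": 0.6},
    {"x": 0,"y": 0,"z": 0,"twist": 0,"grip": 0.6},
    {"x": 0,"y": 0,"z": 0,"twist": 0,"grip": 0.6},
  ],
)

```text
time: 7.9
position: [533.9, 122.2, 228.0]
tcp_rot: [0.003, 0.987, 0.158, 0.014]
wrist_force: [-0.0, -0.3, 0.4]
opening: 0.605
```

```bash
python3 -c "
from h import *
st()"
```

```text
7.9 [533.9 122.2 228. ] toolz [ 2.830e-02 -7.000e-04 -9.996e-01] yaw 0.3167 open 0.605 F [-0.  -0.3  0.4] tq [-0.02  0.03  0.06] q [ 0.086  0.076  1.527 -0.003  1.511  1.341] dq 0.012
```

Emit:
step_arm(
  series=[
    {"x": 0,"y": 0,"z": -4,"twist": 0,"grip": 0.6},
    {"x": 0,"y": 0,"z": 0,"twist": 0,"grip": 0.6},
    {"x": 0,"y": 0,"z": 0,"twist": 0,"grip": 0.6},
  ],
)

```text
time: 8.2
position: [534.1, 123.4, 188.7]
tcp_rot: [0.003, 0.987, 0.158, 0.015]
wrist_force: [-0.1, -0.4, -0.4]
opening: 0.596
```

```bash
python3 -c "
from h import *
st()"
```

```text
8.2 [534.1 123.4 188.7] toolz [ 2.980e-02 -3.000e-04 -9.996e-01] yaw 0.3184 open 0.596 F [-0.1 -0.4 -0.4] tq [ 0.    0.01 -0.01] q [ 0.088  0.094  1.587 -0.003  1.431  1.341] dq 0.042
```

Emit:
step_arm(
  series=[
    {"x": 0,"y": 0,"z": -1,"twist": 0,"grip": 0.6},
    {"x": 0,"y": 0,"z": -1,"twist": 0,"grip": 0.6},
    {"x": 0,"y": 0,"z": -1,"twist": 0,"grip": 0.6},
    {"x": 0,"y": 0,"z": -1,"twist": 0,"grip": 0.6},
    {"x": 0,"y": 0,"z": 0,"twist": 0,"grip": 0.6},
  ],
)

```text
time: 8.7
position: [534.9, 123.6, 148.6]
tcp_rot: [0.003, 0.987, 0.159, 0.016]
wrist_force: [-0.6, 0.6, -0.0]
opening: 0.598
```

```bash
python3 -c "
from h import *
st()"
```

```text
8.7 [534.9 123.6 148.6] toolz [ 0.0329 -0.     -0.9995] yaw 0.3186 open 0.598 F [-0.6  0.6 -0. ] tq [-0.02 -0.   -0.01] q [ 0.089  0.118  1.644 -0.003  1.347  1.342] dq 0.017
```

Emit:
step_arm(
  series=[
    {"x": -0.05,"y": -0.3,"z": -1,"twist": 0,"grip": 0.4},
    {"x": -0.05,"y": -0.2,"z": -1.5,"twist": 0,"grip": 0.4},
    {"x": 0,"y": 0,"z": -1.5,"twist": 0,"grip": 0.4},
    {"x": 0,"y": 0,"z": -1,"twist": 0,"grip": 0.4},
    {"x": 0,"y": 0,"z": 0,"twist": 0,"grip": 0.4},
  ],
)

```text
time: 9.2
position: [533.9, 117.7, 95.6]
tcp_rot: [0.003, 0.987, 0.158, 0.017]
wrist_force: [-0.1, 0.8, 0.9]
opening: 0.404
```

```bash
python3 - <<'E'
from h import *
st()
m=eyes.camera_model('wrist'); im=eyes.get_image('wrist'); cv2.imwrite('pics/w9.png',im[:,:,::-1])
E
```

```text
9.2 [533.9 117.7  95.6] toolz [ 3.350e-02 -1.000e-04 -9.994e-01] yaw 0.3185 open 0.404 F [-0.1  0.8  0.9] tq [0.01 0.02 0.01] q [ 0.078  0.156  1.714 -0.003  1.238  1.331] dq 0.013
```

View pics/w9.png

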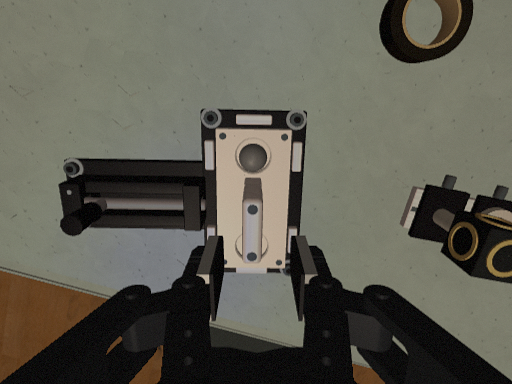

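Emit:
step_arm(
  series=[
    {"x": 0,"y": 0.1,"z": -1,"twist": 0,"grip": 0.4},
    {"x": 0,"y": 0,"z": -1.5,"twist": 0,"grip": 0.4},
    {"x": 0,"y": 0,"z": -1.5,"twist": 0,"grip": 0.4},
    {"x": 0,"y": 0,"z": -1,"twist": 0,"grip": 0.4},
    {"x": 0,"y": 0,"z": -0.5,"twist": 0,"grip": 0.4},
    {"x": 0,"y": 0,"z": 0,"twist": 0,"grip": 0.4},
  ],
)

```text
time: 9.85
position: [535.6, 119.2, 40.5]
tcp_rot: [0.003, 0.987, 0.159, 0.019]
wrist_force: [0.2, 0.3, 0.1]
opening: 0.404
```

```bash
python3 - <<'E'
from h import *
st()
m=eyes.camera_model('wrist'); im=eyes.get_image('wrist'); cv2.imwrite('pics/w10.png',im[:,:,::-1])
E
```

```text
9.85 [535.6 119.2  40.5] toolz [ 3.880e-02  3.000e-04 -9.992e-01] yaw 0.3188 open 0.404 F [0.2 0.3 0.1] tq [-0.04  0.01 -0.03] q [ 0.08   0.214  1.768 -0.003  1.12   1.334] dq 0.009
```

View pics/w10.png

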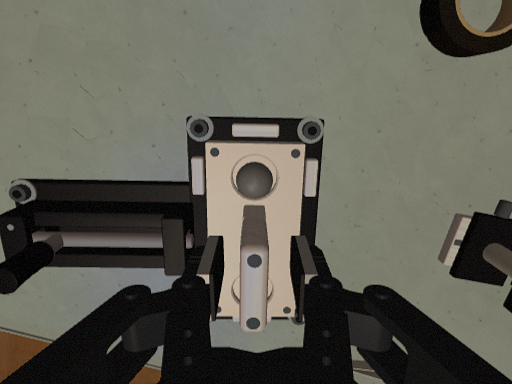

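Emit:
step_arm(
  series=[
    {"x": 0,"y": 0,"z": -0.25,"twist": 0,"grip": 0.3},
    {"x": 0,"y": 0,"z": 0,"twist": 0,"grip": 0.2},
    {"x": 0,"y": 0,"z": 0,"twist": 0,"grip": 0.1},
    {"x": 0,"y": 0,"z": 0,"twist": 0,"grip": 0},
    {"x": 0,"y": 0,"z": 0,"twist": 0,"grip": 0},
    {"x": 0,"y": 0,"z": 0,"twist": 0,"grip": 0},
    {"x": 0,"y": 0,"z": 0,"twist": 0,"grip": 0},
  ],
)

```text
time: 10.6
position: [536.4, 119.8, 39.8]
tcp_rot: [0.003, 0.987, 0.158, 0.02]
wrist_force: [-0.2, 1.0, -1.6]
opening: 0.13
```

```bash
python3 - <<'E'
from h import *
st()
m=eyes.camera_model('wrist'); im=eyes.get_image('wrist'); cv2.imwrite('pics/w11.png',im[:,:,::-1])
E
```

```text
10.6 [536.4 119.8  39.8] toolz [ 0.0412  0.0015 -0.9992] yaw 0.3186 open 0.13 F [-0.2  1.  -1.6] tq [ 0.33  0.14 -0.09] q [ 0.081  0.215  1.769 -0.002  1.116  1.334] dq 0.001
```

View pics/w11.png

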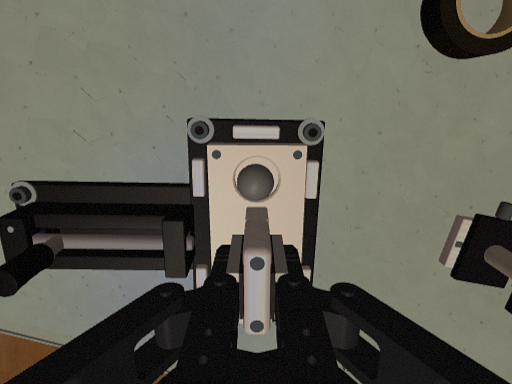

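Emit:
step_arm(
  series=[
    {"x": 0,"y": 0,"z": 0.2,"twist": 0,"grip": 0},
    {"x": 0,"y": 0,"z": 0.4,"twist": 0,"grip": 0},
    {"x": 0,"y": 0,"z": 0.6,"twist": 0,"grip": 0},
    {"x": 0,"y": 0,"z": 0.6,"twist": 0,"grip": 0},
    {"x": 0,"y": 0,"z": 0.4,"twist": 0,"grip": 0},
    {"x": 0,"y": 0,"z": 0.2,"twist": 0,"grip": 0},
    {"x": 0,"y": 0,"z": 0,"twist": 0,"grip": 0},
  ],
)

```text
time: 11.35
position: [536.6, 119.3, 66.5]
tcp_rot: [0.003, 0.987, 0.159, 0.021]
wrist_force: [0.2, 0.8, -3.2]
opening: 0.134
```

```bash
python3 - <<'E'
from h import *
st()
im=eyes.get_image('wrist'); cv2.imwrite('pics/w12.png',im[:,:,::-1])
im=eyes.get_image('scene'); cv2.imwrite('pics/s12.png',cv2.resize(im[195:315,200:340,::-1],None,fx=5,fy=5,interpolation=cv2.INTER_CUBIC))
E
```

```text
11.35 [536.6 119.3  66.5] toolz [ 4.190e-02  6.000e-04 -9.991e-01] yaw 0.3188 open 0.134 F [ 0.2  0.8 -3.2] tq [0.09 0.06 0.04] q [ 0.08   0.185  1.744 -0.003  1.17   1.334] dq 0.003
```

View pics/w12.png

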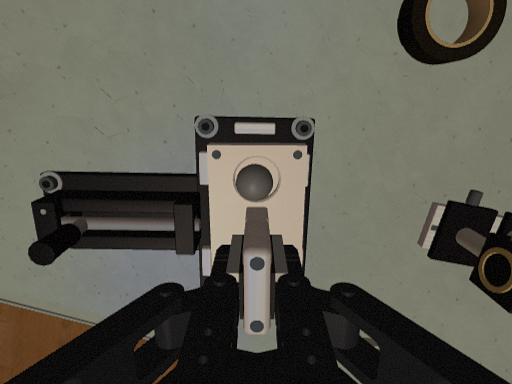

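View pics/s12.png

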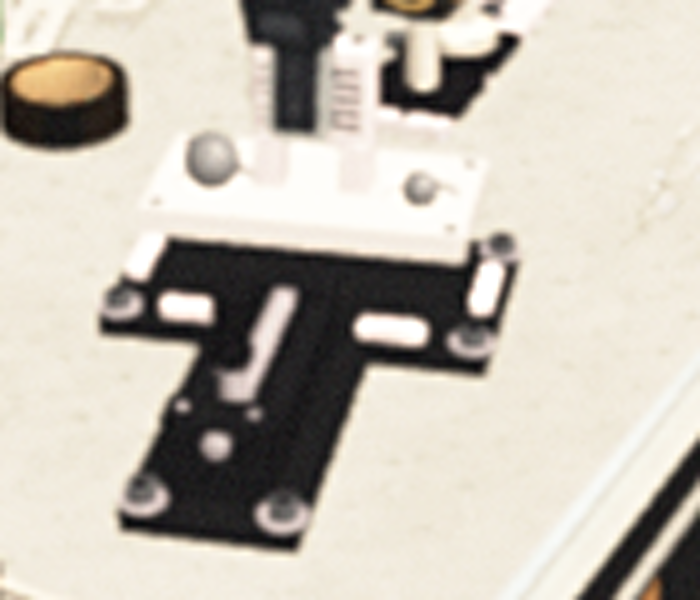

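Emit:
step_arm(
  series=[
    {"x": 0,"y": 0,"z": 0.6,"twist": 0,"grip": 0},
    {"x": 0,"y": 0,"z": 1.2,"twist": 0,"grip": 0},
    {"x": 0,"y": 0,"z": 1.8,"twist": 0,"grip": 0},
    {"x": 0,"y": 0,"z": 1.8,"twist": 0,"grip": 0},
    {"x": 0,"y": 0,"z": 1.8,"twist": 0,"grip": 0},
    {"x": 0,"y": -0.5,"z": 1.2,"twist": 0,"grip": 0},
    {"x": 0,"y": -1,"z": 0.6,"twist": -0.01,"grip": 0},
    {"x": 0,"y": -1.5,"z": 0,"twist": -0.02,"grip": 0},
    {"x": 0,"y": -1.5,"z": 0,"twist": -0.02,"grip": 0},
    {"x": 0,"y": -1.5,"z": 0,"twist": -0.02,"grip": 0},
    {"x": 0,"y": -1,"z": 0,"twist": -0.02,"grip": 0},
    {"x": 0,"y": -0.5,"z": 0,"twist": -0.01,"grip": 0},
  ],
)

```text
time: 12.65
position: [534.4, 36.7, 160.7]
tcp_rot: [0.004, 0.994, 0.104, 0.018]
wrist_force: [0.1, 0.7, -2.5]
opening: 0.133
```

```bash
python3 - <<'E'
from h import *
st()
im=eyes.get_image('wrist'); cv2.imwrite('pics/w13.png',im[:,:,::-1])
E
```

```text
12.65 [534.4  36.7 160.7] toolz [ 0.0376 -0.0044 -0.9993] yaw 0.209 open 0.133 F [ 0.1  0.7 -2.5] tq [0.02 0.01 0.07] q [-0.074  0.079  1.662 -0.002  1.363  1.288] dq 0.112
```

View pics/w13.png

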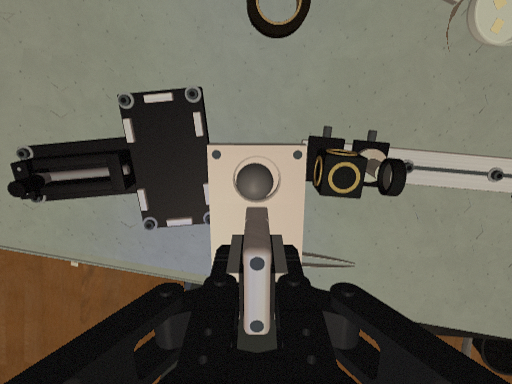

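Emit:
step_arm(
  series=[
    {"x": 0,"y": -0.6,"z": 0,"twist": 0,"grip": 0},
    {"x": 0.1,"y": -1.2,"z": 0,"twist": -0.01,"grip": 0},
    {"x": 0.2,"y": -1.8,"z": 0,"twist": -0.01,"grip": 0},
    {"x": 0.2,"y": -2.2,"z": 0,"twist": -0.01,"grip": 0},
    {"x": 0.2,"y": -2.5,"z": 0,"twist": -0.01,"grip": 0},
    {"x": 0.2,"y": -2.5,"z": 0,"twist": -0.01,"grip": 0},
    {"x": 0.2,"y": -2.2,"z": 0,"twist": -0.01,"grip": 0},
    {"x": 0.1,"y": -1.8,"z": 0,"twist": -0.01,"grip": 0},
    {"x": 0,"y": -1.2,"z": 0,"twist": 0,"grip": 0},
    {"x": 0,"y": -0.6,"z": 0,"twist": 0,"grip": 0},
    {"x": 0,"y": 0,"z": 0,"twist": 0,"grip": 0},
    {"x": 0,"y": 0,"z": 0,"twist": 0,"grip": 0},
  ],
)

```text
time: 13.9
position: [546.1, -138.8, 159.5]
tcp_rot: [0.005, 0.997, 0.069, 0.018]
wrist_force: [0.3, 0.4, -2.9]
opening: 0.134
```

```bash
python3 - <<'E'
from h import *
st()
im=eyes.get_image('wrist'); cv2.imwrite('pics/w14.png',im[:,:,::-1])
E
```

```text
13.9 [ 546.1 -138.8  159.5] toolz [ 0.0358 -0.0066 -0.9993] yaw 0.1377 open 0.134 F [ 0.3  0.4 -2.9] tq [ 0.   -0.06 -0.01] q [-0.39   0.137  1.599  0.008  1.369  1.042] dq 0.004
```

View pics/w14.png

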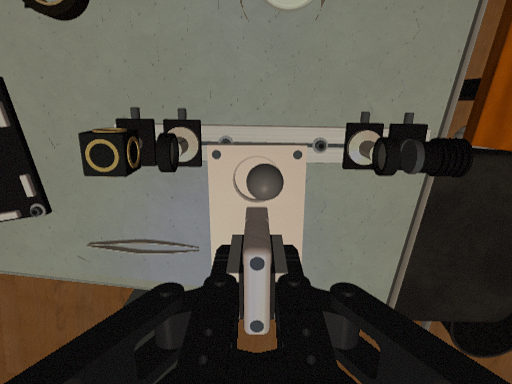

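```bash
cat > ball.py <<'E'
from h import *
import sys
s,M=st(); m=eyes.camera_model('wrist'); im=eyes.get_image('wrist')
n=sys.argv[1]; g=im[140:220,200:320,::-1]; cv2.imwrite(f'pics/{n}.png',cv2.resize(g,None,fx=6,fy=6,interpolation=cv2.INTER_CUBIC))
cv2.imwrite(f'pics/{n}f.png',im[:,:,::-1])
import pickle; pickle.dump((m,s),open(n+'.pkl','wb'))
E
cat > bm.py <<'E'
from h import *
import sys,pickle
m,s=pickle.load(open(sys.argv[1]+'.pkl','rb')); T=s['position']
a=eval(sys.argv[2]); px=(200+a[0]/6-.4,140+a[1]/6-.4)
b=ray(m,*px,T[2]-15.8); print('ball',b)
G=np.array([583.2,-151.5]);th=.119
if len(sys.argv)>3:
    c=eval(sys.argv[3]);pk=ray(m,200+c[0]/6-.4,140+c[1]/6-.4,T[2]-31.8+10);print('pocket rim centre',pk,'dist from tcp',pk[:2]-T[:2],np.hypot(*(pk[:2]-T[:2])))
print('need shift',G-b[:2],64.5-b[2])
E
python3 ball.py b1
```

```text
13.95 [ 546.1 -138.7  159.5] toolz [ 0.0358 -0.0067 -0.9993] yaw 0.138 open 0.133 F [-0.2  0.3 -2.8] tq [ 0.07  0.07 -0.09] q [-0.39   0.137  1.599  0.008  1.369  1.042] dq 0.004
```

View pics/b1.png

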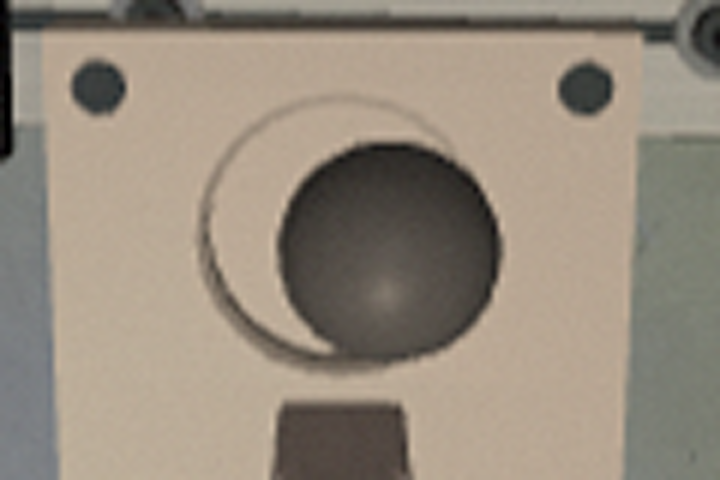

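```bash
python3 bm.py b1 "(390,251)" "(341,236)"
```

```text
ball [ 580.03834024 -139.38595319  143.72243393]
pocket rim centre [ 579.31211705 -135.13479181  137.72243393] dist from tcp [33.22468916  3.58126572] 33.417142817629525
need shift [  3.16165976 -12.11404681] -79.22243392580995
```

Emit:
step_arm(
  series=[
    {"x": 0.05,"y": -0.2,"z": 0,"twist": -0.005,"grip": 0},
    {"x": 0.1,"y": -0.3,"z": 0,"twist": -0.005,"grip": 0},
    {"x": 0.1,"y": -0.3,"z": -0.3,"twist": -0.005,"grip": 0},
    {"x": 0.05,"y": -0.2,"z": -0.6,"twist": 0,"grip": 0},
    {"x": 0,"y": -0.1,"z": -0.9,"twist": 0,"grip": 0},
    {"x": 0,"y": 0,"z": -1,"twist": 0,"grip": 0},
    {"x": 0,"y": 0,"z": -1,"twist": 0,"grip": 0},
    {"x": 0,"y": 0,"z": -1,"twist": 0,"grip": 0},
    {"x": 0,"y": 0,"z": -0.7,"twist": 0,"grip": 0},
    {"x": 0,"y": 0,"z": -0.4,"twist": 0,"grip": 0},
    {"x": 0,"y": 0,"z": 0,"twist": 0,"grip": 0},
    {"x": 0,"y": 0,"z": 0,"twist": 0,"grip": 0},
  ],
)

```text
time: 15.2
position: [548.8, -148.7, 94.0]
tcp_rot: [0.004, 0.998, 0.062, 0.017]
wrist_force: [0.9, -1.0, -1.8]
opening: 0.13
```

```bash
python3 ball.py b2
```

```text
15.2 [ 548.8 -148.7   94. ] toolz [ 0.034  -0.0062 -0.9994] yaw 0.1239 open 0.13 F [ 0.9 -1.  -1.8] tq [-0.06  0.05  0.04] q [-0.404  0.2    1.666  0.008  1.243  1.04 ] dq 0.002
```

View pics/b2.png

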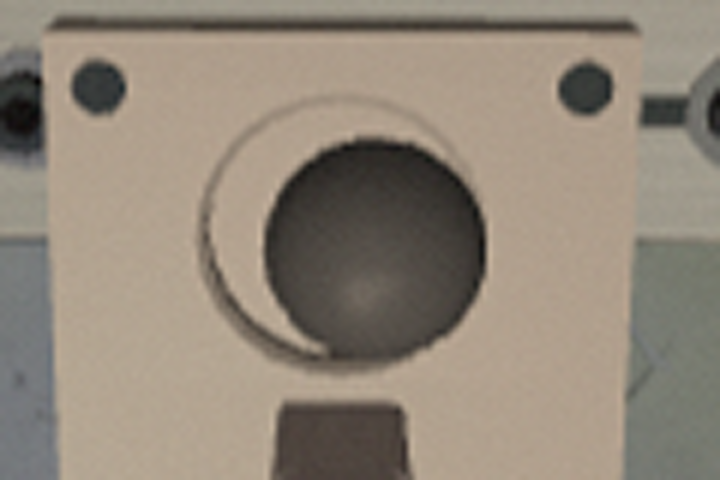

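View pics/b2f.png

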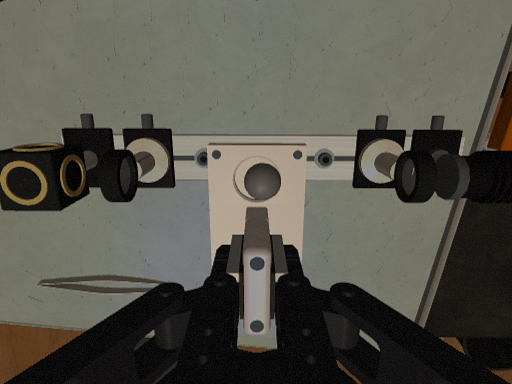

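```bash
python3 bm.py b2 "(375,250)" "(341,236)"; python3 - <<'E'
import cv2
im=cv2.imread('pics/b2f.png')
a=cv2.resize(im[105:215,60:180],None,fx=3.2,fy=3.2,interpolation=cv2.INTER_CUBIC);b=cv2.resize(im[105:215,350:470],None,fx=3.2,fy=3.2,interpolation=cv2.INTER_CUBIC)
cv2.imwrite('pics/c9.png',cv2.hconcat([a,b]))
E
```

```text
ball [ 582.67546484 -148.44772046   78.17922597]
pocket rim centre [ 582.06645283 -145.52495876   72.17922597] dist from tcp [33.25745234  3.15607123] 33.40686938317514
need shift [ 0.52453516 -3.05227954] -13.679225967032494
```

View pics/c9.png

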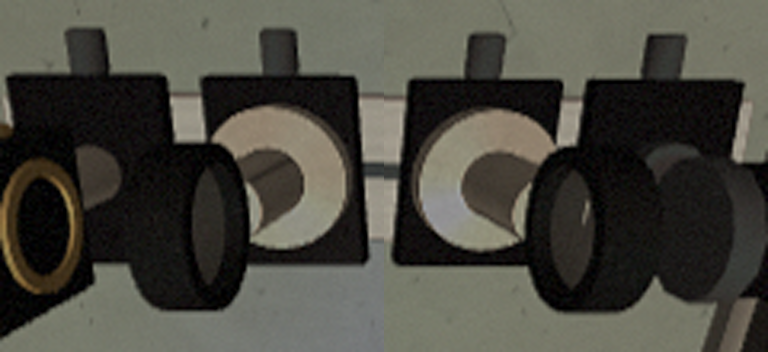

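```bash
python3 - <<'E'
from h import *
import pickle
m,s=pickle.load(open('b2.pkl','rb'))
a=ray(m,127,174.4,64.5);b=ray(m,408.1,175.8,64.5);print(a,b,(a+b)/2,np.hypot(*(a-b)[:2]),np.arctan2(-(a-b)[0],(a-b)[1]))
# screws on rail
a=ray(m,203.3,158.5,8);b=ray(m,324,158.7,8);print(a,b,(a+b)/2,np.hypot(*(a-b)[:2]),np.arctan2(-(a-b)[0],(a-b)[1]))
mt=eyes.camera_model('top');im=eyes.get_image('top');cv2.imwrite('pics/t2.png',cv2.resize(im[170:250,270:420,::-1],None,fx=5,fy=5,interpolation=cv2.INTER_CUBIC))
ms=eyes.camera_model('scene');im=eyes.get_image('scene');cv2.imwrite('pics/s2.png',cv2.resize(im[130:240,230:350,::-1],None,fx=5,fy=5,interpolation=cv2.INTER_CUBIC))
B=[[582.7,-148.4,78.2],[583.2,-151.5,64.5]]
print((proj(mt,B)-[270,170])*5,(proj(ms,B)-[230,130])*5)
E
```

```text
[573.82335965 -71.65436842  64.5       ] [ 592.60025826 -233.12409888   64.5       ] [ 583.21180895 -152.38923365   64.5       ] 162.5578228721186 0.11576745807522631
[ 576.69157974 -106.58690122    8.        ] [ 587.56203448 -196.89803228    8.        ] [ 582.12680711 -151.74246675    8.        ] 90.96299894951989 0.11979042573982686
[[402.22332069 179.30632426]
 [402.35071203 184.30512264]] [[374.31240236 143.57606722]
 [375.68535011 170.99219602]]
```

View pics/t2.png

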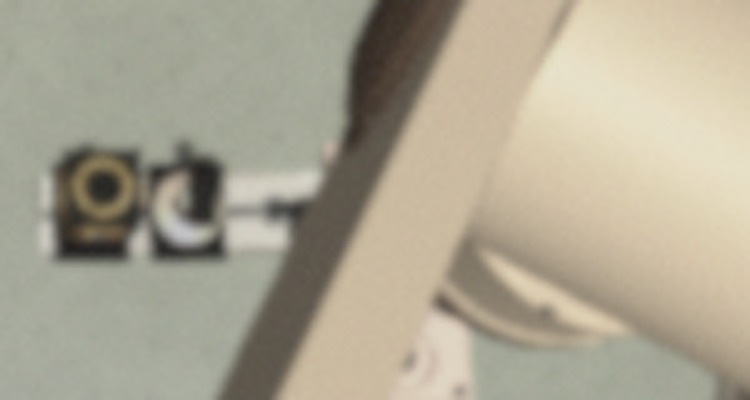

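View pics/s2.png

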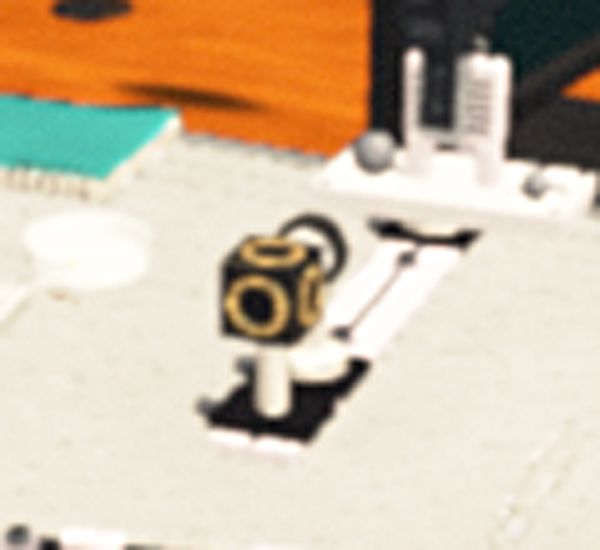

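```bash
python3 - <<'E'
from h import *
ms=eyes.camera_model('scene')
th=.119;d=np.array([-np.sin(th),np.cos(th),0]);x=np.array([np.cos(th),np.sin(th),0])
G=np.array([583.0,-151.8,64.5])
pts={'lens+80':G+80*d,'lens+90':G+90*d,'s1':[577,-106.7,8],'s2':[588,-197,8],'ball':[582.7,-148.4,78.2]}
for k,v in pts.items(): print(k,((proj(ms,v)-[230,130])*5)[0].round(1))
T=np.array([548.8,-148.7,0]);th=.124;d=np.array([-np.sin(th),np.cos(th),0]);x=np.array([np.cos(th),np.sin(th),0])
c=T-2.6*x+3*d*0+ [0,3.3-4.3*0,0]; 
for a in (55,-55):
  for b in (27,-27):
    print(a,b,((proj(ms,c+a*x+b*d+[0,0,94-31.8+10])-[230,130])*5)[0].round(1), ((proj(ms,c+a*x+b*d+[0,0,94-31.8])-[230,130])*5)[0].round(1))
im=eyes.get_image('scene');cv2.imwrite('pics/s3.png',cv2.resize(im[150:190,285:355,::-1],None,fx=11,fy=11,interpolation=cv2.INTER_CUBIC))
E
```

```text
lens+80 [313.7 236.1]
lens+90 [305.2 244.8]
s1 [341.  330.3]
s2 [406.3 253.7]
ball [374.3 143.6]
55 27 [305.3 177.6] [305.1 199.7]
55 -27 [346.8 136.7] [346.4 158. ]
-55 27 [561.1 211.6] [559.8 234.5]
-55 -27 [593.  167.7] [591.6 189.7]
```

View pics/s3.png

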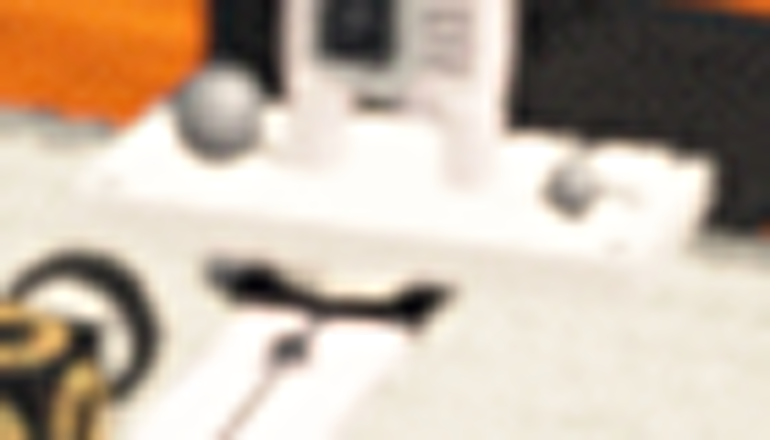

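Emit:
step_arm(
  series=[
    {"x": 0,"y": -0.1,"z": -0.2,"twist": -0.004,"grip": 0},
    {"x": 0.02,"y": -0.1,"z": -0.3,"twist": 0,"grip": 0},
    {"x": 0.02,"y": -0.1,"z": -0.3,"twist": 0,"grip": 0},
    {"x": 0,"y": 0,"z": -0.3,"twist": 0,"grip": 0},
    {"x": 0,"y": 0,"z": -0.2,"twist": 0,"grip": 0},
    {"x": 0,"y": 0,"z": -0.1,"twist": 0,"grip": 0},
    {"x": 0,"y": 0,"z": 0,"twist": 0,"grip": 0},
    {"x": 0,"y": 0,"z": 0,"twist": 0,"grip": 0},
  ],
)

```text
time: 16.2
position: [549.4, -152.1, 79.3]
tcp_rot: [0.004, 0.998, 0.06, 0.017]
wrist_force: [-0.4, -0.2, -3.0]
opening: 0.134
```

```bash
python3 ball.py b3
```

```text
16.2 [ 549.4 -152.1   79.3] toolz [ 0.0349 -0.0068 -0.9994] yaw 0.1194 open 0.134 F [-0.4 -0.2 -3. ] tq [ 0.05  0.03 -0.02] q [-0.41   0.216  1.678  0.008  1.213  1.039] dq 0.002
```

View pics/b3.png

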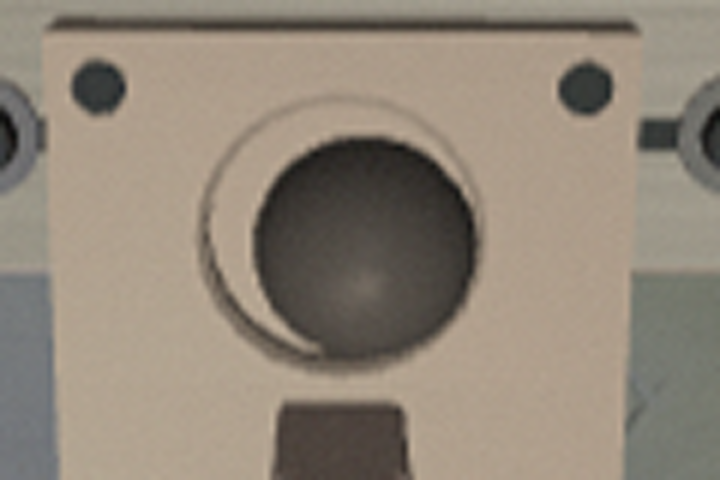

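Emit:
step_arm(
  series=[
    {"x": 0,"y": 0,"z": 0,"twist": 0,"grip": 0},
    {"x": 0,"y": 0,"z": 0,"twist": 0,"grip": 0},
    {"x": 0,"y": 0,"z": 0,"twist": 0,"grip": 0},
    {"x": 0,"y": 0,"z": 0,"twist": 0,"grip": 0},
    {"x": 0,"y": 0,"z": 0,"twist": 0,"grip": 0},
    {"x": 0,"y": 0,"z": 0,"twist": 0,"grip": 0},
    {"x": 0,"y": 0,"z": 0,"twist": 0,"grip": 0},
    {"x": 0,"y": 0,"z": 0,"twist": 0,"grip": 0},
    {"x": 0,"y": 0,"z": 0,"twist": 0,"grip": 0},
    {"x": 0,"y": 0,"z": 0,"twist": 0,"grip": 0},
    {"x": 0,"y": 0,"z": 0,"twist": 0,"grip": 0},
    {"x": 0,"y": 0,"z": 0,"twist": 0,"grip": 0},
  ],
)

```text
time: 17.45
position: [549.6, -152.1, 79.7]
tcp_rot: [0.005, 0.998, 0.06, 0.017]
wrist_force: [0.4, -0.0, -4.0]
opening: 0.131
```

```bash
python3 ball.py b4; python3 bm.py b3 "(365,248)" "(341,236)"
```

```text
17.45 [ 549.6 -152.1   79.7] toolz [ 0.0355 -0.007  -0.9993] yaw 0.1195 open 0.131 F [ 0.4 -0.  -4. ] tq [-0.    0.06 -0.01] q [-0.41   0.215  1.678  0.008  1.213  1.039] dq 0.002
ball [ 583.39364205 -151.1252663    63.48454225]
pocket rim centre [ 582.72401982 -149.11124175   57.48454225] dist from tcp [33.28518918  3.01930264] 33.421849252669354
need shift [-0.19364205 -0.3747337 ] 1.0154577455335811
```

View pics/b4.png

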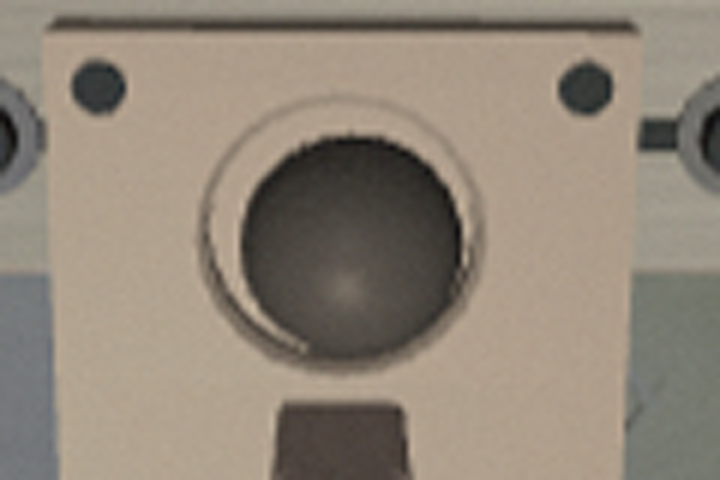

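Emit:
step_arm(
  series=[
    {"x": 0,"y": 0,"z": 0,"twist": 0,"grip": 0},
    {"x": 0,"y": 0,"z": 0,"twist": 0,"grip": 0},
    {"x": 0,"y": 0,"z": 0,"twist": 0,"grip": 0},
    {"x": 0,"y": 0,"z": 0,"twist": 0,"grip": 0},
    {"x": 0,"y": 0,"z": 0,"twist": 0,"grip": 0},
    {"x": 0,"y": 0,"z": 0,"twist": 0,"grip": 0},
    {"x": 0,"y": 0,"z": 0,"twist": 0,"grip": 0},
    {"x": 0,"y": 0,"z": 0,"twist": 0,"grip": 0},
    {"x": 0,"y": 0,"z": 0,"twist": 0,"grip": 0},
    {"x": 0,"y": 0,"z": 0,"twist": 0,"grip": 0},
    {"x": 0,"y": 0,"z": 0,"twist": 0,"grip": 0},
    {"x": 0,"y": 0,"z": 0,"twist": 0,"grip": 0},
  ],
)

```text
time: 18.7
position: [549.6, -152.1, 79.7]
tcp_rot: [0.005, 0.998, 0.06, 0.018]
wrist_force: [0.5, 0.6, -2.7]
opening: 0.132
```

Emit:
step_arm(
  series=[
    {"x": 0,"y": 0,"z": 0,"twist": 0,"grip": 0},
    {"x": 0,"y": 0,"z": 0,"twist": 0,"grip": 0},
    {"x": 0,"y": 0,"z": 0,"twist": 0,"grip": 0},
    {"x": 0,"y": 0,"z": 0,"twist": 0,"grip": 0},
    {"x": 0,"y": 0,"z": 0,"twist": 0,"grip": 0},
    {"x": 0,"y": 0,"z": 0,"twist": 0,"grip": 0},
    {"x": 0,"y": 0,"z": 0,"twist": 0,"grip": 0},
    {"x": 0,"y": 0,"z": 0,"twist": 0,"grip": 0},
    {"x": 0,"y": 0,"z": 0,"twist": 0,"grip": 0},
    {"x": 0,"y": 0,"z": 0,"twist": 0,"grip": 0},
    {"x": 0,"y": 0,"z": 0,"twist": 0,"grip": 0},
    {"x": 0,"y": 0,"z": 0,"twist": 0,"grip": 0},
  ],
)

```text
time: 19.9
position: [549.6, -152.1, 79.7]
tcp_rot: [0.005, 0.998, 0.06, 0.018]
wrist_force: [-0.1, 0.8, -3.0]
opening: 0.13
```

```bash
python3 ball.py b5
```

```text
19.9 [ 549.6 -152.1   79.7] toolz [ 0.0356 -0.007  -0.9993] yaw 0.1195 open 0.13 F [-0.1  0.8 -3. ] tq [-0.01  0.05 -0.06] q [-0.41   0.215  1.678  0.008  1.213  1.039] dq 0.003
```

View pics/b5.png

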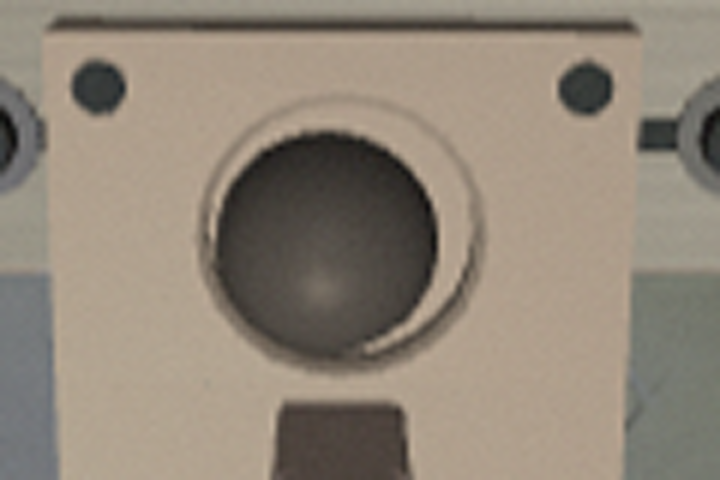

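Emit:
step_arm(
  series=[
    {"x": 0,"y": -0.2,"z": 0.05,"twist": 0,"grip": 0},
    {"x": 0.02,"y": -0.2,"z": 0,"twist": 0,"grip": 0},
    {"x": 0.02,"y": -0.15,"z": 0,"twist": 0,"grip": 0},
    {"x": 0.02,"y": -0.1,"z": 0,"twist": 0,"grip": 0},
    {"x": 0,"y": -0.05,"z": 0,"twist": 0,"grip": 0},
    {"x": 0,"y": 0,"z": 0,"twist": 0,"grip": 0},
    {"x": 0,"y": 0,"z": 0,"twist": 0,"grip": 0},
    {"x": 0,"y": 0,"z": 0,"twist": 0,"grip": 0},
    {"x": 0,"y": 0,"z": 0,"twist": 0,"grip": 0},
    {"x": 0,"y": 0,"z": 0,"twist": 0,"grip": 0},
    {"x": 0,"y": 0,"z": 0,"twist": 0,"grip": 0},
    {"x": 0,"y": 0,"z": 0,"twist": 0,"grip": 0},
  ],
)

```text
time: 21.15
position: [550.2, -159.8, 80.2]
tcp_rot: [0.005, 0.998, 0.06, 0.018]
wrist_force: [0.1, -0.3, -2.9]
opening: 0.13
```

Emit:
step_arm(
  series=[
    {"x": 0,"y": 0,"z": 0,"twist": 0,"grip": 0},
    {"x": 0,"y": 0,"z": 0,"twist": 0,"grip": 0},
    {"x": 0,"y": 0,"z": 0,"twist": 0,"grip": 0},
    {"x": 0,"y": 0,"z": 0,"twist": 0,"grip": 0},
    {"x": 0,"y": 0,"z": 0,"twist": 0,"grip": 0},
    {"x": 0,"y": 0,"z": 0,"twist": 0,"grip": 0},
    {"x": 0,"y": 0,"z": 0,"twist": 0,"grip": 0},
    {"x": 0,"y": 0,"z": 0,"twist": 0,"grip": 0},
    {"x": 0,"y": 0,"z": 0,"twist": 0,"grip": 0},
    {"x": 0,"y": 0,"z": 0,"twist": 0,"grip": 0},
    {"x": 0,"y": 0,"z": 0,"twist": 0,"grip": 0},
    {"x": 0,"y": 0,"z": 0,"twist": 0,"grip": 0},
  ],
)

```text
time: 22.35
position: [550.2, -159.8, 80.2]
tcp_rot: [0.005, 0.998, 0.06, 0.017]
wrist_force: [0.5, -0.2, -3.0]
opening: 0.131
```

```bash
python3 ball.py b6
```

```text
22.35 [ 550.2 -159.8   80.2] toolz [ 0.0355 -0.007  -0.9993] yaw 0.1195 open 0.131 F [ 0.5 -0.2 -3. ] tq [-0.02  0.08  0.03] q [-0.422  0.22   1.671  0.009  1.215  1.027] dq 0.002
```

View pics/b6.png

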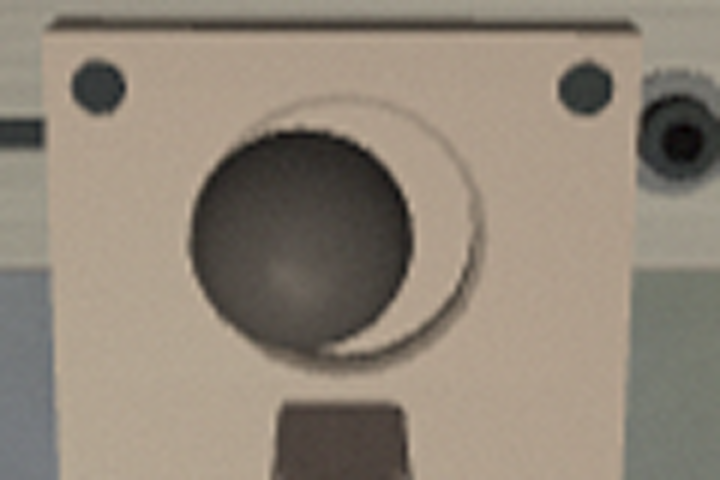

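Emit:
step_arm(
  series=[
    {"x": 0,"y": 0,"z": 0,"twist": 0,"grip": 0},
    {"x": 0,"y": 0,"z": 0,"twist": 0,"grip": 0},
    {"x": 0,"y": 0,"z": 0,"twist": 0,"grip": 0},
    {"x": 0,"y": 0,"z": 0,"twist": 0,"grip": 0},
    {"x": 0,"y": 0,"z": 0,"twist": 0,"grip": 0},
    {"x": 0,"y": 0,"z": 0,"twist": 0,"grip": 0},
    {"x": 0,"y": 0,"z": 0,"twist": 0,"grip": 0},
    {"x": 0,"y": 0,"z": 0,"twist": 0,"grip": 0},
    {"x": 0,"y": 0,"z": 0,"twist": 0,"grip": 0},
    {"x": 0,"y": 0,"z": 0,"twist": 0,"grip": 0},
    {"x": 0,"y": 0,"z": 0,"twist": 0,"grip": 0},
    {"x": 0,"y": 0,"z": 0,"twist": 0,"grip": 0},
  ],
)

```text
time: 23.6
position: [550.2, -159.8, 80.2]
tcp_rot: [0.005, 0.998, 0.06, 0.017]
wrist_force: [-0.6, -0.2, -2.7]
opening: 0.135
```

Emit:
step_arm(
  series=[
    {"x": 0,"y": 0,"z": 0,"twist": 0,"grip": 0},
    {"x": 0,"y": 0,"z": 0,"twist": 0,"grip": 0},
    {"x": 0,"y": 0,"z": 0,"twist": 0,"grip": 0},
    {"x": 0,"y": 0,"z": 0,"twist": 0,"grip": 0},
    {"x": 0,"y": 0,"z": 0,"twist": 0,"grip": 0},
    {"x": 0,"y": 0,"z": 0,"twist": 0,"grip": 0},
    {"x": 0,"y": 0,"z": 0,"twist": 0,"grip": 0},
    {"x": 0,"y": 0,"z": 0,"twist": 0,"grip": 0},
    {"x": 0,"y": 0,"z": 0,"twist": 0,"grip": 0},
    {"x": 0,"y": 0,"z": 0,"twist": 0,"grip": 0},
    {"x": 0,"y": 0,"z": 0,"twist": 0,"grip": 0},
    {"x": 0,"y": 0,"z": 0,"twist": 0,"grip": 0},
  ],
)

```text
time: 24.8
position: [550.3, -159.8, 80.2]
tcp_rot: [0.005, 0.998, 0.06, 0.018]
wrist_force: [-0.0, 0.4, -3.4]
opening: 0.132
```

Emit:
step_arm(
  series=[
    {"x": 0,"y": 0,"z": 0,"twist": 0,"grip": 0},
    {"x": 0,"y": 0,"z": 0,"twist": 0,"grip": 0},
    {"x": 0,"y": 0,"z": 0,"twist": 0,"grip": 0},
    {"x": 0,"y": 0,"z": 0,"twist": 0,"grip": 0},
    {"x": 0,"y": 0,"z": 0,"twist": 0,"grip": 0},
    {"x": 0,"y": 0,"z": 0,"twist": 0,"grip": 0},
    {"x": 0,"y": 0,"z": 0,"twist": 0,"grip": 0},
    {"x": 0,"y": 0,"z": 0,"twist": 0,"grip": 0},
    {"x": 0,"y": 0,"z": 0,"twist": 0,"grip": 0},
    {"x": 0,"y": 0,"z": 0,"twist": 0,"grip": 0},
    {"x": 0,"y": 0,"z": 0,"twist": 0,"grip": 0},
    {"x": 0,"y": 0,"z": 0,"twist": 0,"grip": 0},
  ],
)

```text
time: 26.0
position: [550.2, -159.8, 80.2]
tcp_rot: [0.005, 0.998, 0.06, 0.017]
wrist_force: [-0.3, -0.8, -3.5]
opening: 0.134
```

```bash
python3 ball.py b7
```

```text
26.0 [ 550.2 -159.8   80.2] toolz [ 0.0354 -0.007  -0.9993] yaw 0.1195 open 0.134 F [-0.3 -0.8 -3.5] tq [ 0.05  0.02 -0.  ] q [-0.422  0.22   1.671  0.009  1.215  1.027] dq 0.002
```

View pics/b7.png

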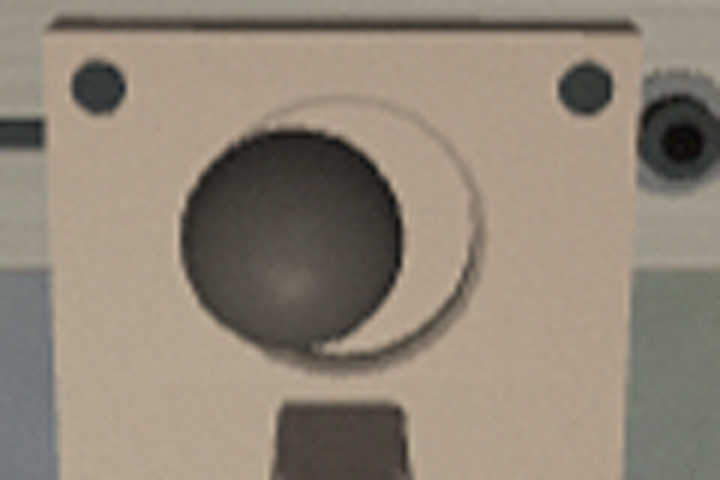

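```bash
sed -i 's/583.2,-151.5/583.1,-151.7/' bm.py; python3 bm.py b7 "(292,240)" "(341,236)"
```

```text
ball [ 584.18454444 -152.2323724    64.39703231]
pocket rim centre [ 583.54088453 -156.77344371   58.39703231] dist from tcp [33.328776   3.0127005] 33.46466306726204
need shift [-1.08454444  0.5323724 ] 0.10296769312526521
```

View pics/b7f.png

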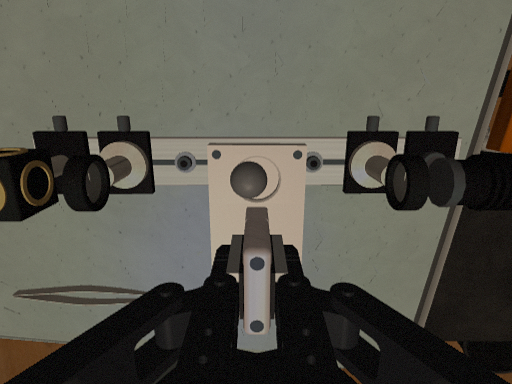

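```bash
python3 - <<'E'
import cv2
im=cv2.imread('pics/b7f.png')
a=cv2.resize(im[140:225,50:145],None,fx=4,fy=4,interpolation=cv2.INTER_CUBIC);b=cv2.resize(im[140:225,365:460],None,fx=4,fy=4,interpolation=cv2.INTER_CUBIC)
cv2.imwrite('pics/c10.png',cv2.hconcat([a,b]))
E
```

```text
(no output)
```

View pics/c10.png

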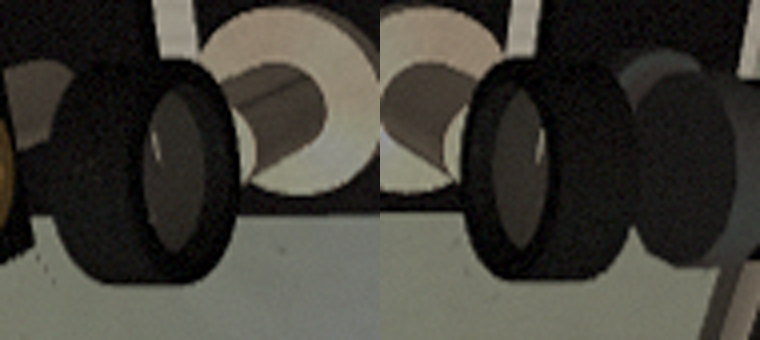

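```bash
python3 - <<'E'
from h import *
import pickle
m,s=pickle.load(open('b7.pkl','rb'))
a=ray(m,50+186/4-.4,140+171/4-.4,64.5);b=ray(m,365+132/4-.4,140+169/4-.4,64.5);print(a,b,(a+b)/2,np.hypot(*(a-b)[:2]),np.arctan2(-(a-b)[0],(a-b)[1]))
a=ray(m,184.5,161,8);b=ray(m,314,161.5,8);print((a+b)/2)
E
```

```text
[573.31845302 -71.89839585  64.5       ] [ 592.28406402 -232.23969752   64.5       ] [ 582.80125852 -152.06904668   64.5       ] 161.45905803153616 0.11773571660166833
[ 583.0994302  -152.36039255    8.        ]
```

Emit:
step_arm(
  series=[
    {"x": -0.06,"y": 0,"z": 0,"twist": 0,"grip": 0},
    {"x": -0.06,"y": 0.01,"z": 0,"twist": 0,"grip": 0},
    {"x": 0,"y": 0,"z": 0,"twist": 0,"grip": 0},
    {"x": 0,"y": 0,"z": 0,"twist": 0,"grip": 0},
    {"x": 0,"y": 0,"z": 0,"twist": 0,"grip": 0},
    {"x": 0,"y": 0,"z": 0,"twist": 0,"grip": 0},
    {"x": 0,"y": 0,"z": 0,"twist": 0,"grip": 0},
    {"x": 0,"y": 0,"z": 0,"twist": 0,"grip": 0},
    {"x": 0,"y": 0,"z": 0,"twist": 0,"grip": 0},
    {"x": 0,"y": 0,"z": 0,"twist": 0,"grip": 0},
    {"x": 0,"y": 0,"z": 0,"twist": 0,"grip": 0},
    {"x": 0,"y": 0,"z": 0,"twist": 0,"grip": 0},
  ],
)

```text
time: 27.25
position: [549.0, -159.7, 80.2]
tcp_rot: [0.005, 0.998, 0.06, 0.018]
wrist_force: [0.3, -0.2, -2.6]
opening: 0.131
```

```bash
python3 ball.py b8; python3 - <<'E'
from h import *
im=eyes.get_image('scene');cv2.imwrite('pics/s8.png',cv2.resize(im[130:210,270:370,::-1],None,fx=7,fy=7,interpolation=cv2.INTER_CUBIC))
E
```

```text
27.25 [ 549.  -159.7   80.2] toolz [ 0.0356 -0.007  -0.9993] yaw 0.1195 open 0.131 F [ 0.3 -0.2 -2.6] tq [-0.03  0.06 -0.03] q [-0.422  0.218  1.674  0.009  1.215  1.026] dq 0.004
```

View pics/b8.png

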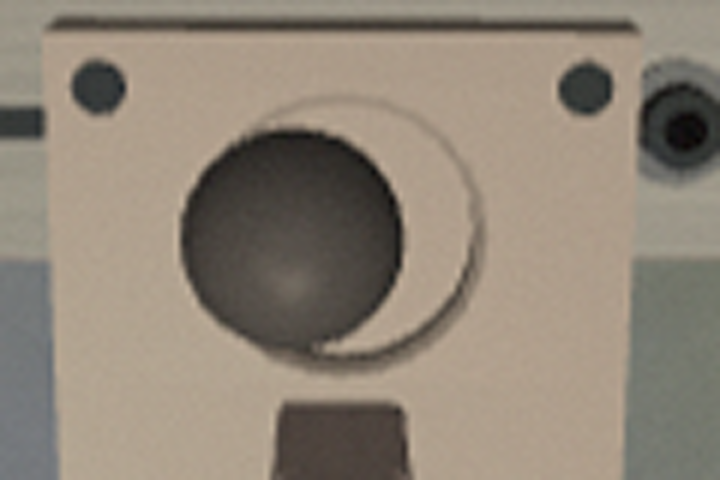

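View pics/s8.png

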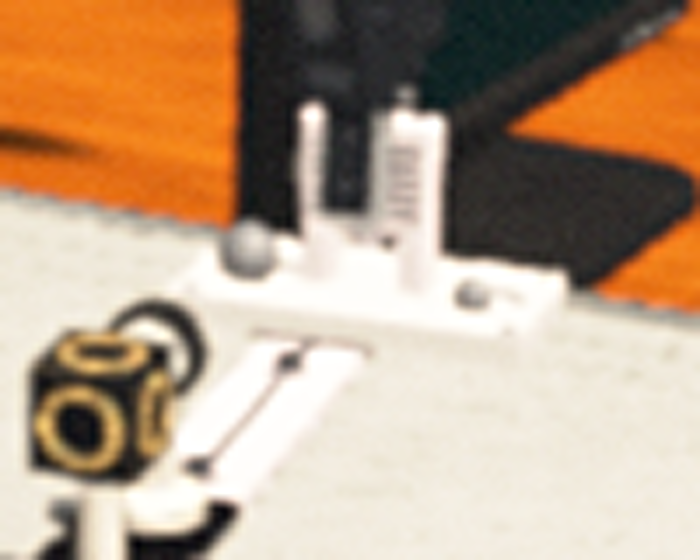

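```bash
python3 bm.py b8 "(292,240)"; python3 - <<'E'
from h import *
ms=eyes.camera_model('scene')
print('ball px 304.9,165.0 pred',proj(ms,[583,-152.1,64.4]),'screw px (297.6?,181),(311,180.9) pred',proj(ms,[[577,-106.7,8],[588,-197,8]]))
E
```

```text
ball [ 582.88900574 -152.12277516   64.44966476]
need shift [0.21099426 0.42277516] 0.05033523897515124
ball px 304.9,165.0 pred [[305.33881943 164.1700246 ]] screw px (297.6?,181),(311,180.9) pred [[298.20438531 196.06561078]
 [311.25134342 180.74562784]]
```

Ball at rest and the height agrees in the second camera to within about 2 mm, so I'm handing it in.

```bash
python3 -c "
from station import robot
print(robot.finish_job()); print(robot.observe()['time'])"
```

```text
the job is handed in; nothing more can be done
None
the job is handed in; nothing more can be done
```

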